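# Pour the seeds out for inspection under the bench magnifier

### The job

Lift the steel cup by its handle and pour all eight seeds into the white dish without spilling any onto the table, then stand the empty cup upright back on its cork mat. After that, swing the magnifier so that its lens is centred over the dish and tip the lens level. Leave the dish where it is, and the jar, bottle and torch alone.

Things in the scene. Friction and masses are not known exactly. Their poses are not given: they have to be found in the camera images.
- cup: plain steel measuring cup, round, with a straight round rod handle. Outside 80 mm across at the mouth, 74 mm at the foot, 75 mm high, wall 3 mm, floor 4 mm thick; 160 g empty. Origin: centre of its underside; z up out of the mouth. The handle (18 mm diameter, level, axis 62 mm above the underside) runs from the wall out along the cup's own -x, to 142 mm from the cup axis.
- cup_grip (a point): point on the axis of the cup's handle, 105 mm from the cup axis, 62 mm above its underside: a good place to hold; the axes are the cup's
- cup_rim (a point): centre of the cup's mouth, 75 mm above its underside; the axes are the cup's
- mat: round cork mat, 130 mm diameter, 4 mm thick, fixed to the table, on which the cup stands. Origin: centre of its underside, on the table
- dish: white round dish, open bowl 150 mm across the rim and 50 mm high, narrower at the foot, wall 4 mm, 500 g, standing loose on the table beneath the magnifier's sweep. Origin: centre of its underside
- stand: foot of a bench magnifier: fixed dark disc, 120 mm diameter, 20 mm high, with an upright post of 20 mm diameter. Origin: centre of the underside, on the swivel axis; its -x points roughly towards the robot and the dish
- swivel (a joint): swivel of the magnifier's boom about the post, rad, stiff enough to stay where left, range -0.6 to 1.4. The boom is a 12 mm round bar, level, axis 200 mm above the table, between 15 and 137 mm from the post axis. At 0 it points along the stand's -x (towards the robot); as the value grows it swings clockwise seen from above, towards the robot's left (the stand's +y)
- head (a joint): tilt of the magnifier head about the boom's own axis, rad, a stiff hinge that stays where left, range -1.1 to 1.1. At 0 the lens is level. Positive: the lens edge on the counter-clockwise side seen from above (robot's right, -y, when the boom points at the robot) is low and the other edge high
- lens (a point): centre of the magnifier head, a round framed lens of 116 mm diameter and 16 mm thick (solid, can be pressed anywhere), 200 mm from the post axis and 200 mm above the table, on the tilt axis. z is the lens's normal, x lies along the boom back to the post
- boom (a point): point on the boom's axis, 105 mm from the post axis, 200 mm above the table
- jar: bystander: closed glass jar, 60 mm diameter, 85 mm high. Origin: centre of its underside
- flask: bystander: aluminium bottle, 68 mm diameter, 170 mm high. Origin: centre of its underside
- torch: bystander: black hand torch lying on the table, 120 mm long, 36 mm thick. Origin: under its middle; x along it
- seed0: one of eight alike hard brown seeds, 26 mm long, 18 mm thick, 12 g, with a pale tip; all start in the cup. Origin: its middle; x along it
- seed1: one of eight alike hard brown seeds, 26 mm long, 18 mm thick, 12 g, with a pale tip; all start in the cup. Origin: its middle; x along it
- seed2: one of eight alike hard brown seeds, 26 mm long, 18 mm thick, 12 g, with a pale tip; all start in the cup. Origin: its middle; x along it
- seed3: one of eight alike hard brown seeds, 26 mm long, 18 mm thick, 12 g, with a pale tip; all start in the cup. Origin: its middle; x along it
- seed4: one of eight alike hard brown seeds, 26 mm long, 18 mm thick, 12 g, with a pale tip; all start in the cup. Origin: its middle; x along it
- seed5: one of eight alike hard brown seeds, 26 mm long, 18 mm thick, 12 g, with a pale tip; all start in the cup. Origin: its middle; x along it
- seed6: one of eight alike hard brown seeds, 26 mm long, 18 mm thick, 12 g, with a pale tip; all start in the cup. Origin: its middle; x along it
- seed7: one of eight alike hard brown seeds, 26 mm long, 18 mm thick, 12 g, with a pale tip; all start in the cup. Origin: its middle; x along it
Mind the look-alikes: they are no part of the job. Of the things shaped like the mat, the cork one is meant.

How it is judged:
By the outcome, as a careful person would: the job done as asked, in the order asked, and still so for the second after the job is handed in, with the robot touching nothing.
It also fails if it takes over 72 s, if anything falls off the work surface, if the arm or the gripper's body presses on something with over 40 N, if the wrist force passes 120 N, or if a joint passes its speed limit or range.

### The arm

A 7-joint arm with a two-finger parallel gripper is mounted at the origin on the work surface. World frame = base frame: x ahead of the robot, y to its left, z up, the work surface at z = 0. Lengths are in mm, angles in rad, forces in N, time in s.
With the tool pointing down it reaches from about 400 to 925 mm from the base axis. Payload 4.1 kg.
Tool frame: the origin (TCP) lies midway between the tips of the shut fingers; the grasp point (between the pads) lies 19 mm behind it; z points along the fingers, y is the line along which they close (so a half turn about z gives the same grasp; the last joint's range is limited). The gripper opens to 85 mm and grips with 20 to 120 N. Pads are 22 mm wide; open, the fingers measure 114 mm over their backs; the gripper's body (76 mm by 85 mm) begins 54 mm behind the grasp point. The pads swing forward as they close: fully open they stand 13 mm farther back than shut.
Start: joints at [-1.276, 0.398, 0.045, 1.537, -0.019, 1.207, -0.051], TCP at [249.388, 600.291, 231.347] pointing down, gripper open.
Joint ranges: [-2.82, 2.82], [-0.49, 2.23], [-1.37, 1.46], [0, 2.46], [-1.36, 4.5], [0.23, 2], [-2.94, 2.94]. Speed limits (rad/s): [2.57, 2.57, 3.14, 3.14, 3.14, 3.14, 3.14].

### API

Orientations are given as [roll, pitch, yaw] about the fixed x, y, z axes, in that order (R = Rz(yaw) Ry(pitch) Rx(roll)).
In Python, from bench import monitor, grab_frame, ctrl gives the robot as it stands. The module is installed in compiled form; this text tells all that it offers.
- The arm moves only by the tool send_rows, never from a script. Its argument "moves" is a list of rows, each an object with "travel": the shift along the world's x, y, z in units of 0.025 m (1.0 is 0.025 m), a list of three; "dr": the turn, a rotation vector about the world's x, y, z in units of 180 degrees (1.0 is 180 degrees), a list of three; "jaw": the opening, from -1 (shut) to 1 (fully open), so that 0 is half open. A call has exactly 8 rows; each row shifts and turns the commanded pose from where the row before left it; what a row does not reach is not made up. A row lasts 1/12 s, in which the tool goes at most 41.7 mm and 7.16 degrees, less where a joint would pass 70% of its speed; a pose out of reach is approached as far as the arm can. A call with a number of a shift or a turn outside -1 to 1 is refused whole. A call with a gripper value outside its range is refused whole. The fingers move at their own pace and stop on an object; "force" is the grip in N (left out, the last holds). Time passes only in rows, so rows that do not move let the fingers close, or fill a call up. It gives the time, the measured TCP pose, the force, the opening and the grip force at its end, in the units of the state.
- monitor.get_state(): the state, without advancing time (a new reading comes with each control period).
- grab_frame(name): name is "scene" or "top" or "wrist"; returns a dict with "color" (384x512x3 uint8, red, green, blue), "vertical_fov" (degrees; the focal length in pixels is half the picture's height over the tangent of half this angle, whatever the lens; pixels are square), "cx", "cy" (the principal point, pixels), "rvec" (rotation vector, rad) and "tvec" (3), from world to camera coordinates, as OpenCV has them. Camera axes: x right, y down, z forward; pixel columns grow to the right and rows downward; lengths in mm; the calibration is good to about 2 mm. A picture is of the moment at which its call begins. There is no depth.
- ctrl.hand_in(): hands the job in; it is judged then, once.
The state is a dict: "time": time; "joint_positions": joint angles; "joint_velocities": joint speeds; "tau": joint torques, N m; "position": TCP position; "eef_rot": TCP orientation; "force": force on the tool from outside, world axes, zero at the start; "moment": the same for the moment, N m; "width": finger opening in mm; "finger_force": force on a finger pad.
Only numpy, scipy, OpenCV 4.12 (cv2) and the standard library are available. Lean on these libraries where they do the work, as an engineer would, in place of code of your own. Each camera call takes 0.05 s, during which the arm holds its last target. There are 200 camera calls.

## Working session

There is one attempt and no reset: what is moved stays moved. The work goes in short steps, Python scripts to look and compute and a tool call to move; the robot and the scene stay as the last step left them, time stands still between calls to the robot, and variables do not carry over. Pictures are saved under pics/ and viewed, at most 10 in all, crops included, and the job is handed in when it is done.

Besides the shell and the picture viewer there is one more tool, called after ">>>" in YAML: its name, and indented under it one key for each argument. send_rows: Moves the arm, as the interface text tells. Shifts and turns lie within -1 to 1; 1 stands for 0.025 m of shift or 180 degrees of turn. Its arguments: {"type":"object","properties":{"moves":{"type":"array"},"force":{"type":"number"}},"required":["moves"]}

```bash
mkdir -p pics
cat > h.py <<'E'
import numpy as np,cv2
from bench import monitor,grab_frame,ctrl
def cam(f):
    R=cv2.Rodrigues(np.array(f["rvec"],float))[0];t=np.array(f["tvec"],float).ravel()
    h=f["color"].shape[0];fl=h/2/np.tan(np.radians(f["vertical_fov"])/2)
    return R,t,fl,f["cx"],f["cy"]
def ray(f,u,v,z):
    R,t,fl,cx,cy=cam(f);c=-R.T@t;d=R.T@np.array([(u-cx)/fl,(v-cy)/fl,1]);return c+d*(z-c[2])/d[2]
def proj(f,p):
    R,t,fl,cx,cy=cam(f);q=R@np.array(p,float)+t;return [cx+fl*q[0]/q[2],cy+fl*q[1]/q[2]]
def save(n,im): cv2.imwrite("pics/"+n,cv2.cvtColor(im,cv2.COLOR_RGB2BGR))
E
python3 - <<'E'
from h import *
import pickle
fs={n:grab_frame(n) for n in("scene","top")}
pickle.dump(fs,open("f0.pkl","wb"))
for n,f in fs.items():
    save(n+"0.png",f["color"]);R,t,fl,cx,cy=cam(f);print(n,fl,cx,cy,-R.T@t,R[2])
s=monitor.get_state();print(s)
E
```

```text
scene 491.98320660099 244.0116412112151 201.5261500603069 [1153.94148396 -981.116949    963.0773278 ] [-0.42131316  0.67775951 -0.60260872]
top 493.0226004866575 257.4700177972949 188.56271231392685 [ 451.62278124  -38.83542762 1484.21679165] [ 0.09762062 -0.00188719 -0.99522191]
{'time': 0.1, 'joint_positions': array([-1.27598838,  0.39916126,  0.04505839,  1.53774976, -0.01866268,
        1.20687968, -0.05072292]), 'joint_velocities': array([ 0.00187278, -0.00071456, -0.00110154, -0.00258827, -0.00028785,
       -0.00010794, -0.00277306]), 'tau': array([ 3.91244233e-03, -4.76263046e+01,  1.37031008e+00, -2.54950064e+01,
        1.20934204e-02,  5.03625124e-03, -2.44249480e-05]), 'position': array([249.19479421, 599.72782372, 230.34174658]), 'eef_rot': array([-3.13982305e+00,  1.68147162e-04,  2.74786700e+00]), 'force': array([-0.60206473,  0.13935498, -1.91716012]), 'moment': array([ 0.02061039,  0.00498211, -0.07155943]), 'finger_force': 0.0, 'width': 85.52273264873836}
```

View pics/top0.png

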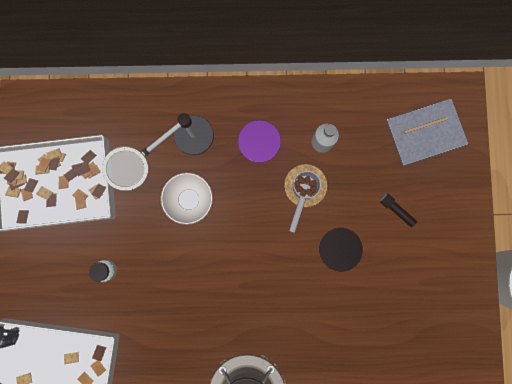

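View pics/scene0.png

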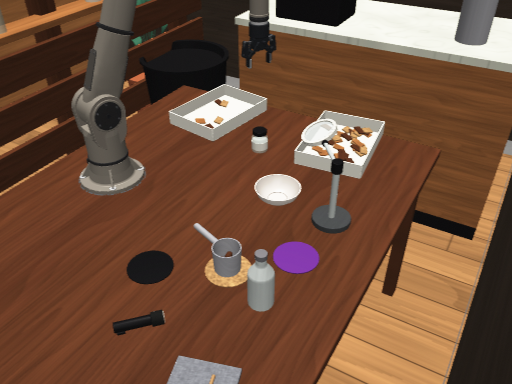

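The top view shows three mat-like discs: cork at (306,185), purple at (259,141) and black at (341,249). The cork one fits, and the cup stands on it. The dish is at (187,199), the lens at (126,168), the post foot at (193,134), the jar at (102,271), the bottle at (325,138) and the torch at (398,210).

```bash
cat > m.py <<'E'
from h import *
import pickle
fs=pickle.load(open("f0.pkl","rb"));f=fs["top"];im=f["color"]
hsv=cv2.cvtColor(im,cv2.COLOR_RGB2HSV)
white=((hsv[...,1]<45)&(hsv[...,2]>110)).astype(np.uint8)
def comps(m,box,mn=30):
    u0,v0,u1,v1=box;s=np.zeros_like(m);s[v0:v1,u0:u1]=m[v0:v1,u0:u1]
    cs,_=cv2.findContours(s,cv2.RETR_EXTERNAL,cv2.CHAIN_APPROX_NONE)
    return [c for c in cs if cv2.contourArea(c)>mn]
def circ(c,z):
    p=np.array([ray(f,u,v,z)[:2] for u,v in c.reshape(-1,2)])
    (x,y),r=cv2.minEnclosingCircle(p.astype(np.float32));return np.round([x,y,2*r],1)
for c in comps(white,(158,170,216,230)): print("dish",circ(c,50),cv2.minEnclosingCircle(c))
dark=((hsv[...,2]<75)&(hsv[...,1]<60)).astype(np.uint8)
for c in comps(dark,(172,108,218,158)): print("stand",circ(c,20),cv2.boundingRect(c))
cork=((hsv[...,0]>12)&(hsv[...,0]<28)&(hsv[...,1]>80)&(hsv[...,2]>120)).astype(np.uint8)
for c in comps(cork,(280,155,332,215)): print("mat",circ(c,4),cv2.boundingRect(c))
grey=((hsv[...,1]<60)&(hsv[...,2]>90)).astype(np.uint8)
for c in comps(grey,(282,160,332,240)):
    print("cup",cv2.boundingRect(c)); q=c.reshape(-1,2)
for c in comps(white,(100,140,150,192)): print("lens",cv2.fitEllipse(c),cv2.boundingRect(c))
big=lambda a,k:cv2.resize(a,None,fx=k,fy=k,interpolation=cv2.INTER_CUBIC)
A=big(im[150:250,276:376],4)
B=big(im[95:225,90:230],400/130)
save("crop.png",np.hstack([A,B[:400,:400]]))
E
python3 m.py
```

```text
dish [568.2 167.1 151.4] ((186.0263214111328, 198.07415771484375), 25.9959774017334)
stand [806.2 176.2  46.6] (178, 114, 14, 14)
mat [ 605.  -186.3  131.7] (284, 164, 44, 43)
cup (289, 171, 32, 62)
lens ((121.03968048095703, 167.1605987548828), (48.28596496582031, 53.651580810546875), 129.07408142089844) (100, 140, 48, 52)
```

View pics/crop.png

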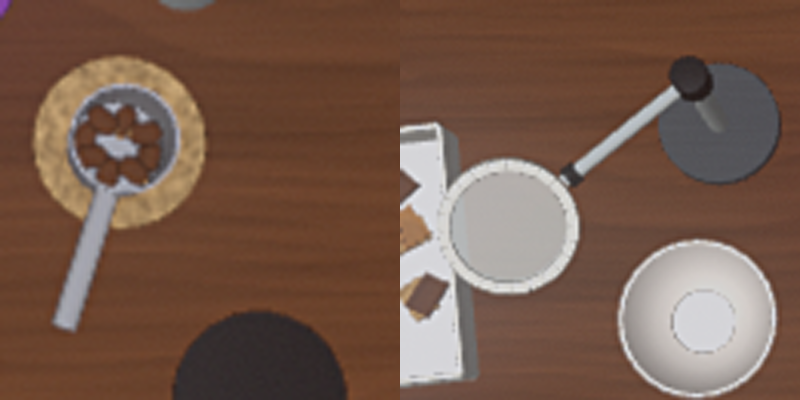

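The crop confirms the cork mat, with the cup's rim centred at about (307,184.5) and its handle ending at about (292,231). The lens centre is at about (125.4,168.4), the post top at (184.2,120.3) and the stand disc at (193.7,135).

Run:
```python
from m import *
np.set_printoptions(precision=1,suppress=True)
rim=ray(f,307,184.5,79);e=ray(f,292.25,231,66);print("rim",rim,"hend",e,np.hypot(*(rim-e)[:2]),"axis ang (handle->cup)",np.degrees(np.arctan2(*(rim-e)[1::-1])))
# handle line fit
g=((hsv[...,1]<60)&(hsv[...,2]>90)).astype(np.uint8);vv,uu=np.nonzero(g[200:232,285:312]);
p=np.array([ray(f,u+285,v+200,66)[:2] for u,v in zip(uu,vv)]);l=cv2.fitLine(p.astype(np.float32),cv2.DIST_HUBER,0,.01,.01).ravel();print("handle line",l,np.degrees(np.arctan2(l[1],l[0])),p.min(0),p.max(0))
st=ray(f,193.7,135,20);L=ray(f,125.4,168.4,200);pt=ray(f,184.2,120.3,212)
print("stand",st,"lens",L,np.hypot(*(L-st)[:2]),"post",pt)
d=np.array([568.2,167.1]);print("dish dist",np.hypot(*(d-st[:2])))
S=fs["scene"];hs=cv2.cvtColor(S["color"],cv2.COLOR_RGB2HSV)
for n,p in dict(rim=rim,dish=[568,167,50],stand=st,lens=L,mat=[605,-186,4],hend=e).items(): print(n,np.array(proj(S,p)))
for n,(u,v),z in [("jar",(99,271),85),("flask",(328,131),170),("torch",(398,210),18)]: print(n,ray(f,u,v,z))
x=cv2.resize(S["color"][105:275,185:365],None,fx=4,fy=4,interpolation=cv2.INTER_CUBIC)[:600]
save("sc.png",x)
```

```text
dish [568.2 167.1 151.4] ((186.0263214111328, 198.07415771484375), 25.9959774017334)
stand [806.2 176.2  46.6] (178, 114, 14, 14)
mat [ 605.  -186.3  131.7] (284, 164, 44, 43)
cup (289, 171, 32, 62)
lens ((121.03968048095703, 167.1605987548828), (48.28596496582031, 53.651580810546875), 129.07408142089844) (100, 140, 48, 52)
rim [ 598.7 -183.6   79. ] hend [ 466.8 -139.1   66. ] 139.21876756593306 axis ang (handle->cup) -18.683038041809823
handle line [   0.9   -0.3  511.1 -152.4] -19.844866 [ 466.7 -175.1] [ 555.5 -129.8]
stand [760.9 147.9  20. ] lens [636.9 304.8 200. ] 200.0216681691747 post [760.  148.1 212. ]
dish dist 193.68255705408393
rim [225.9 247.3]
dish [277.6 186.7]
stand [330.4 216.1]
lens [318.8 132.2]
mat [228.4 268.9]
hend [195.7 225.8]
jar [364.3 407.1  85. ]
flask [ 733.9 -235.2  170. ]
torch [ 524.  -458.6   18. ]
```

View pics/sc.png

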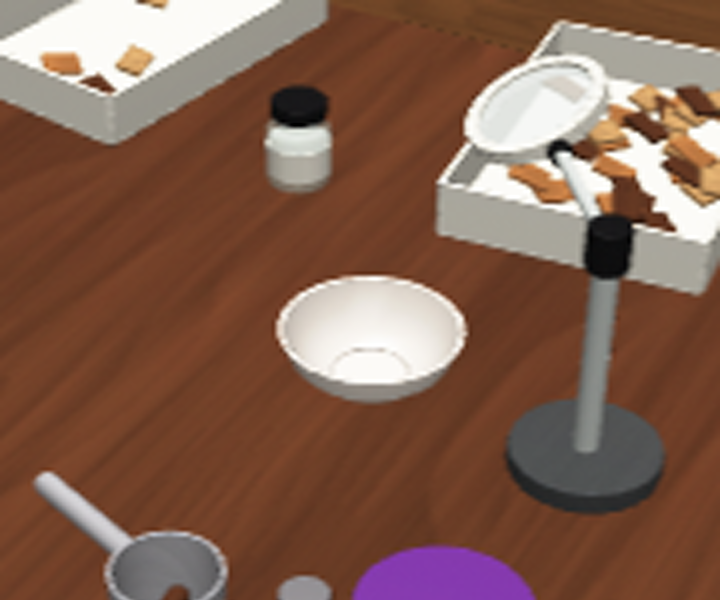

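The lens comes out 200.0 mm from the post axis, which matches the spec. The handle runs radially towards the robot at −19.8°, with the cup at about (600,−184). I'll start moving towards a forward-tilted grasp of the handle.

>>> send_rows:
  moves:
    - {"travel": [0.5, -0.86, 0.2], "dr": [0, 0, -0.038], "jaw": 1}
    - {"travel": [0.5, -0.86, 0.2], "dr": [0, 0, -0.038], "jaw": 1}
    - {"travel": [0.5, -0.86, 0.2], "dr": [0, 0, -0.038], "jaw": 1}
    - {"travel": [0.5, -0.86, 0.2], "dr": [0, 0, -0.038], "jaw": 1}
    - {"travel": [0.5, -0.86, 0.2], "dr": [0, 0, -0.038], "jaw": 1}
    - {"travel": [0.5, -0.86, 0.2], "dr": [0, 0, -0.038], "jaw": 1}
    - {"travel": [0.5, -0.86, 0.2], "dr": [0, 0, -0.038], "jaw": 1}
    - {"travel": [0.5, -0.86, 0.2], "dr": [0, 0, -0.038], "jaw": 1}

```text
time: 0.77
position: [349.7, 426.9, 271.1]
eef_rot: [-3.141, 0.001, 1.787]
force: [-0.4, -0.8, -0.1]
width: 85.4
finger_force: 0.0
```

```bash
cat > s.py <<'E'
from h import *
from scipy.spatial.transform import Rotation as Ro
import pickle,os
np.set_printoptions(precision=3,suppress=True)
def st():
    s=monitor.get_state();R=Ro.from_euler('xyz',s['eef_rot']).as_matrix()
    L=pickle.load(open('log.pkl','rb')) if os.path.exists('log.pkl') else []
    L.append((s['joint_positions'],s['position'],R));pickle.dump(L,open('log.pkl','wb'))
    print('t',round(s['time'],2),'q',s['joint_positions'],'p',s['position'],'w',round(s['width'],1),'F',s['force'],'ff',s['finger_force']);print(R)
    return s,R
def goal(pT,RT):
    "remaining travel (units) and turn (units of 180deg, world)"
    s,R=st();print('travel',(np.array(pT)-s['position'])/25,'dr',Ro.from_matrix(RT@R.T).as_rotvec()/np.pi)
def frame(psi,phi,sy=-1):
    "tool along heading psi (deg), phi deg below horizontal; y horizontal"
    p,f=np.radians([psi,phi]);z=np.array([np.cos(f)*np.cos(p),np.cos(f)*np.sin(p),-np.sin(f)])
    y=sy*np.array([-np.sin(p),np.cos(p),0]);return np.c_[np.cross(y,z),y,z]
E
python3 -c "
from s import *
st()"
```

```text
t 0.77 q [-1.197  0.199  0.275  1.725 -0.057  1.226 -0.691] p [349.655 426.872 271.136] w 85.4 F [-0.375 -0.793 -0.051] ff 0.0
[[-0.214  0.977 -0.   ]
 [ 0.977  0.214 -0.001]
 [-0.001 -0.001 -1.   ]]
```

>>> send_rows:
  moves:
    - {"travel": [0.4, -0.9, 0], "dr": [0, 0, -0.038], "jaw": 1}
    - {"travel": [0.4, -0.9, 0], "dr": [0, 0, -0.038], "jaw": 1}
    - {"travel": [0.4, -0.9, 0], "dr": [0, 0, -0.038], "jaw": 1}
    - {"travel": [0.4, -0.9, 0], "dr": [0, 0, -0.038], "jaw": 1}
    - {"travel": [0.4, -0.9, 0], "dr": [0, 0, -0.038], "jaw": 1}
    - {"travel": [0.4, -0.9, 0], "dr": [0, 0, -0.038], "jaw": 1}
    - {"travel": [0.4, -0.9, 0], "dr": [0, 0, -0.038], "jaw": 1}
    - {"travel": [0.4, -0.9, 0], "dr": [0, 0, -0.038], "jaw": 1}

```text
time: 1.43
position: [429.4, 246.9, 271.0]
eef_rot: [-3.141, 0.001, 0.832]
force: [1.4, 0.6, -0.1]
width: 85.5
finger_force: 0.0
```

>>> send_rows:
  moves:
    - {"travel": [0, -0.9, 0], "dr": [0, 0, -0.038], "jaw": 1}
    - {"travel": [0, -0.9, 0], "dr": [0, 0, -0.038], "jaw": 1}
    - {"travel": [0, -0.9, 0], "dr": [0, 0, -0.038], "jaw": 1}
    - {"travel": [0, -0.9, 0], "dr": [0, 0, -0.038], "jaw": 1}
    - {"travel": [0, -0.9, 0], "dr": [0, 0, -0.038], "jaw": 1}
    - {"travel": [0, -0.9, 0], "dr": [0, 0, -0.038], "jaw": 1}
    - {"travel": [0, -0.9, 0], "dr": [0, 0, -0.038], "jaw": 1}
    - {"travel": [0, -0.9, 0], "dr": [0, 0, -0.038], "jaw": 1}

```text
time: 2.1
position: [428.9, 67.1, 271.0]
eef_rot: [3.141, 0.001, -0.123]
force: [0.1, -0.2, -0.8]
width: 85.6
finger_force: 0.0
```

```bash
python3 -c "
from s import *
RT=frame(-19.8,35);g=np.array([501.2,-148.7,66]);print(g+19*RT[:,2],g-81*RT[:,2]);goal(g-81*RT[:,2],RT)"
```

```text
[ 515.844 -153.972   55.102] [ 438.771 -126.224  112.46 ]
t 2.1 q [-0.925 -0.053  0.651  1.975  0.034  1.21  -1.98 ] p [428.902  67.065 271.028] w 85.6 F [ 0.094 -0.241 -0.781] ff 0.0
[[ 0.992 -0.123 -0.001]
 [-0.123 -0.992 -0.   ]
 [-0.001  0.    -1.   ]]
travel [ 0.395 -7.732 -6.343] dr [-0.071 -0.298 -0.065]
```

>>> send_rows:
  moves:
    - {"travel": [0.05, -0.96, -0.4], "dr": [-0.0089, -0.0372, -0.0081], "jaw": 1}
    - {"travel": [0.05, -0.96, -0.4], "dr": [-0.0089, -0.0372, -0.0081], "jaw": 1}
    - {"travel": [0.05, -0.96, -0.4], "dr": [-0.0089, -0.0372, -0.0081], "jaw": 1}
    - {"travel": [0.05, -0.96, -0.4], "dr": [-0.0089, -0.0372, -0.0081], "jaw": 1}
    - {"travel": [0.05, -0.96, -0.4], "dr": [-0.0089, -0.0372, -0.0081], "jaw": 1}
    - {"travel": [0.05, -0.96, -0.4], "dr": [-0.0089, -0.0372, -0.0081], "jaw": 1}
    - {"travel": [0.05, -0.96, -0.4], "dr": [-0.0089, -0.0372, -0.0081], "jaw": 1}
    - {"travel": [0.05, -0.96, -0.4], "dr": [-0.0089, -0.0372, -0.0081], "jaw": 1}

```text
time: 2.77
position: [419.6, -45.2, 231.6]
eef_rot: [-3.129, -0.597, -0.242]
force: [-0.2, 0.1, -0.0]
width: 85.3
finger_force: 0.0
```

```bash
python3 -c "
from s import *
RT=frame(-19.8,35);g=np.array([501.2,-148.7,66]);goal(g-81*RT[:,2],RT)
f=grab_frame('wrist');save('w1.png',f['color']);R,t,fl,cx,cy=cam(f);print(-R.T@t,R[2]);print(proj(f,g),proj(f,[466.5,-136.2,66]),proj(f,[600,-184.3,79]))"
```

```text
t 2.77 q [-0.233 -0.366  0.05   2.448  0.471  0.549 -2.331] p [419.585 -45.165 231.594] w 85.3 F [-0.212  0.117 -0.019] ff 0.0
[[ 0.803 -0.233  0.549]
 [-0.198 -0.972 -0.122]
 [ 0.562 -0.01  -0.827]]
travel [ 0.767 -3.242 -4.765] dr [-0.036 -0.11  -0.035]
[404.815 -43.253 394.564] [ 0.276 -0.055 -0.959]
[np.float64(332.1637781027281), np.float64(169.60908814650145)] [np.float64(330.7417944232954), np.float64(200.67421020737723)] [np.float64(338.29750335362826), np.float64(84.04200458974002)]
```

View pics/w1.png

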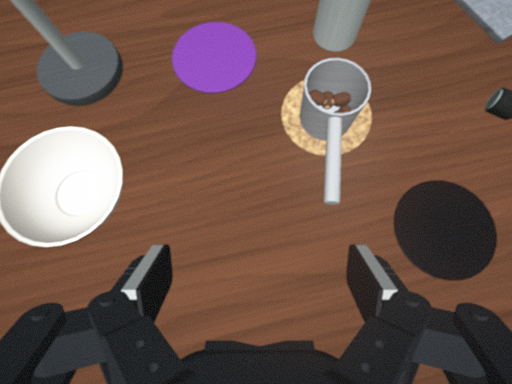

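The wrist view shows the handle end at (332,203) and the rim centre at (337,83). My predictions were (331,201) and (338,84), so the cup pose is confirmed. Joint 4 is near its limit, so I'll identify the arm kinematics from the logged poses and use that to choose a tilt.

```bash
cat > kin.py <<'E'
from s import *
from scipy.optimize import least_squares
lo=np.array([-2.82,-.49,-1.37,0,-1.36,.23,-2.94]);hi=np.array([2.82,2.23,1.46,2.46,4.5,2,2.94])
def rot(a,th): return Ro.from_rotvec(np.array(a)*th).as_matrix()
# chain: Rz(b) then alternating z/y joints with translation (x,y,z) after each
def fk(P,q,sg):
    T=P[3:24].reshape(7,3);R=rot([0,0,1],P[0]);p=np.zeros(3)
    for i in range(7):
        R=R@rot([0,0,1] if i%2==0 else [0,1,0],sg[i]*q[i]);p=p+R@T[i]
    return p,R@rot([0,0,1],P[1])
def fit():
    L=pickle.load(open('log.pkl','rb'));best=None
    import itertools
    for sz in itertools.product([1,-1],repeat=4):
        sg=[sz[0],1,sz[1],1,sz[2],1,sz[3]]
        for b in (0,1.57,3.14,-1.57):
          for c in (0,1.57,3.14,-1.57):
            P0=np.zeros(24);P0[0]=b;P0[1]=c;T=P0[3:].reshape(7,3);T[0,2]=350;T[2,2]=450;T[4,2]=450;T[6,2]=250
            prior=P0.copy()
            def res(P):
                o=[]
                for q,p,R in L:
                    pp,RR=fk(P,q,sg);o+=list((pp-p)/3)+list(Ro.from_matrix(R.T@RR).as_rotvec()*100)
                return np.r_[o,(P-prior)[2:]/300]
            # quick orientation check first
            e=np.abs(np.concatenate([Ro.from_matrix(R.T@fk(P0,q,sg)[1]).as_rotvec() for q,p,R in L])).max()
            if best is None or e<best[0]: best=(e,sg,P0,res)
    e,sg,P0,res=best;r=least_squares(res,P0);P=r.x
    pickle.dump((P,sg),open('kin.pkl','wb'))
    print('ori err',e,'sg',sg,'b,c',P[:2]);print(P[3:].reshape(7,3))
    for q,p,R in L: pp,RR=fk(P,q,sg);print(pp-p,np.degrees(Ro.from_matrix(R.T@RR).magnitude()))
def ik(P,sg,pT,RT,q0):
    f=lambda q:(lambda pp,RR:np.r_[(pp-pT)/2,Ro.from_matrix(RT.T@RR).as_rotvec()*100,(q-q0)*.02])(*fk(P,q,sg))
    r=least_squares(f,np.clip(q0,lo+.01,hi-.01),bounds=(lo,hi));pp,RR=fk(P,r.x,sg)
    return r.x,np.linalg.norm(pp-pT),np.degrees(Ro.from_matrix(RT.T@RR).magnitude())
E
python3 -c "
from kin import *
fit()"
```

```text
ori err 0.0007963267948968562 sg [-1, 1, -1, 1, -1, 1, -1] b,c [-0.     1.571]
[[  4.425  -6.756 331.104]
 [ -0.646  -6.756 -14.167]
 [  2.928  -7.735 435.833]
 [ 12.514  -7.735  16.897]
 [ 14.547   0.704 466.897]
 [  4.073   0.704  17.148]
 [-21.192   4.703 267.148]]
[-0.    -0.002  0.001] 2.4492148368252446e-05
[ 0.     0.001 -0.002] 2.4491296286846847e-05
[-0.     0.001  0.002] 0.00024360197945792785
```

```bash
cat > plan.py <<'E'
from kin import *
P,sg=pickle.load(open('kin.pkl','rb'))
def cupR(psi): return rot([0,0,1],np.radians(psi))   # cup axes, x = handle->cup heading
def tool(psi,phi,th,g):
    "tool pose holding the handle at point g; cup heading psi, rolled th deg to the left, grip tilt phi"
    C=cupR(psi);h=C[:,0];R=rot(h,-np.radians(th))@frame(psi,phi);return g+19*R[:,2],R
E
python3 - <<'E'
from kin import *
L=pickle.load(open('log.pkl','rb'))
L.insert(0,(np.array([-1.27598838,0.39916126,0.04505839,1.53774976,-0.01866268,1.20687968,-0.05072292]),np.array([249.19479421,599.72782372,230.34174658]),Ro.from_euler('xyz',[-3.13982305,1.68147162e-04,2.74786700]).as_matrix()))
pickle.dump(L,open('log.pkl','wb'));fit()
from plan import *
q0=L[-1][0]; D=np.array([568,167,0.]);G=np.array([501.2,-148.7,66])
for phi in (40,50,60,70):
    a=[ik(P,sg,*tool(-19.8,phi,0,G+dz),q0) for dz in ([0,0,0],[0,0,70])]
    print('phi',phi,[(x[0].round(2),round(x[1],1),round(x[2],1)) for x in a])
    for psi in (-20,0,16,35,55):
        C=cupR(psi);q=a[1][0];o=[]
        for th in (0,30,60,90,110,130,145):
            g=D-105*C[:,0]-15*C[:,1]+[0,0,130 if th<=60 else 112];r=ik(P,sg,*tool(psi,phi,th,g),q);q=r[0];o.append((th,round(r[1]),round(r[2])))
        print('  ',psi,o,q.round(2))
E
```

```text
ori err 0.0007963358152858855 sg [-1, 1, -1, 1, -1, 1, -1] b,c [-0.     1.571]
[[  2.795   8.945 292.426]
 [ -2.015   8.945  24.945]
 [  6.405 -16.896 474.945]
 [ 18.526 -16.896  33.682]
 [ 30.312 -13.219 483.682]
 [ 12.604 -13.219  20.503]
 [  4.256   0.256 270.503]]
[-0.038 -0.003 -0.023] 0.0002996336842247338
[ 0.046 -0.025  0.054] 0.000299964058566048
[-0.005  0.024 -0.034] 0.0002999452409598228
[ 0.004 -0.002  0.009] 0.003997201546013873
phi 40 [(array([ 0.83,  0.27, -0.72,  2.36,  1.31,  0.23, -2.94]), np.float64(25.5), np.float64(21.2)), (array([ 1.05,  0.09, -0.98,  2.41,  1.21,  0.23, -2.94]), np.float64(18.7), np.float64(15.1))]
   -20 [(0, 61, 20), (30, 0, 0), (60, 0, 0), (90, 0, 0), (110, 0, 0), (130, 0, 0), (145, 0, 0)] [-1.68  1.57  0.68  1.9   0.84  1.43 -2.03]
   0 [(0, 35, 16), (30, 4, 3), (60, 0, 0), (90, 0, 0), (110, 0, 0), (130, 0, 0), (145, 0, 0)] [-1.9   1.81  0.71  2.1   0.9   1.1  -2.38]
   16 [(0, 22, 16), (30, 20, 14), (60, 11, 8), (90, 0, 0), (110, 0, 0), (130, 0, 0), (145, 0, 0)] [-2.18  2.19  0.66  2.2   0.85  0.78 -2.68]
   35 [(0, 47, 8), (30, 35, 19), 
[... 2253 characters left out ...]
))]
   -20 [(0, 0, 0), (30, 0, 0), (60, 0, 0), (90, 0, 0), (110, 0, 0), (130, 0, 0), (145, 0, 0)] [-1.35  1.61  0.63  1.62  0.81  2.   -2.11]
   0 [(0, 0, 0), (30, 0, 0), (60, 0, 0), (90, 0, 0), (110, 0, 0), (130, 0, 0), (145, 0, 0)] [-1.25  1.49  0.44  1.81  1.05  2.   -2.55]
   16 [(0, 0, 0), (30, 0, 0), (60, 0, 0), (90, 0, 0), (110, 0, 0), (130, 0, 0), (145, 0, 0)] [-1.22  1.51  0.41  1.94  1.19  1.96 -2.84]
   35 [(0, 0, 0), (30, 0, 0), (60, 1, 1), (90, 6, 4), (110, 15, 10), (130, 19, 12), (145, 0, 0)] [-1.74  2.09  0.74  1.98  0.87  1.3  -2.94]
   55 [(0, 0, 0), (30, 0, 0), (60, 18, 9), (90, 13, 3), (110, 18, 12), (130, 34, 22), (145, 40, 27)] [-1.01  1.4   0.38  2.1   1.72  2.   -2.94]
```

```bash
cat >> plan.py <<'E'
def pts(q):
    T=P[3:24].reshape(7,3);R=rot([0,0,1],P[0]);p=np.zeros(3);o=[p]
    for i in range(7):
        R=R@rot([0,0,1] if i%2==0 else [0,1,0],sg[i]*q[i]);p=p+R@T[i];o.append(p)
    return np.array(o)
def seg(q,k=8):
    o=pts(q);return np.vstack([o[i]+(o[i+1]-o[i])*t for i in range(2,7) for t in np.linspace(0,1,k)])
def clear(q):
    "gap of arm axis polyline to: jar, lens, flask, dish rim top, min height"
    s=seg(q)[:-3]
    def cyl(c,h): 
        d=np.hypot(*(s[:,:2]-c).T);dz=np.maximum(s[:,2]-h,0);return d,dz
    d,dz=cyl([364,407],85);jar=np.hypot(np.maximum(d-30,0),dz).min()
    lens=np.linalg.norm(s-[637,305,200],axis=1).min()-58
    d,dz=cyl([761,148],215);post=np.hypot(d,dz).min()
    return np.round([jar,lens,post,s[8:,2].min()])
def tool2(psi,phi,th,g,sy,sd):
    C=cupR(psi);R=rot(C[:,0],-sd*np.radians(th))@frame(psi,phi,sy);return g+19*R[:,2],R
E
cat > srch.py <<'E'
from plan import *
D=np.array([568,167,0.]);G=np.array([501.2,-148.7,66]);L=pickle.load(open('log.pkl','rb'));out=[]
for sy in (-1,1):
  q00=L[-1][0].copy()
  if sy==1: q00[6]+=np.pi
  for phi in (68,80,95):
    q0,e,_=ik(P,sg,*tool2(-19.8,phi,0,G+[0,0,70],sy,1),q00)
    if e>1: continue
    for sd in (1,-1):
      for psi in range(-80,81,20):
        C=cupR(psi);q=q0;er=0;tv=0;cl=[]
        for th in (0,25,50,75,100,125):
            g=D-105*C[:,0]-sd*15*C[:,1]+[0,0,130 if th<=50 else 112];r=ik(P,sg,*tool2(psi,phi,th,g,sy,sd),q)
            er=max(er,r[1]+r[2]);tv=max(tv,np.abs(r[0]-q).max()) if th else 0;q=r[0];cl.append(clear(q))
            if er>3: break
        if er<3: out.append((tv,sy,phi,sd,psi,np.min(cl,0),q.round(2)))
for o in sorted(out,key=lambda o:o[0])[:25]: print(*o)
E
timeout 500 python3 srch.py
```

```text
0.3645691659903153 -1 68 -1 40 [331. 230. 285. -40.] [ 0.69  1.31 -0.54  1.71 -0.95  1.83 -0.75]
0.3720722615039668 1 68 -1 40 [328. 229. 284. -33.] [ 0.68  1.29 -0.53  1.7  -0.97  1.85  2.38]
0.38145247827712647 -1 95 -1 40 [319. 186. 210. -43.] [ 0.73  1.54 -0.9   1.48 -0.56  2.   -0.97]
0.39477259360950656 -1 80 -1 40 [327. 211. 264. -47.] [ 0.6   1.34 -0.55  1.6  -0.87  1.98 -0.75]
0.39540594307524857 1 95 -1 40 [316. 186. 212. -36.] [ 0.74  1.54 -0.91  1.48 -0.56  2.    2.15]
0.4075677906343498 1 80 -1 40 [323. 210. 264. -40.] [ 0.6   1.32 -0.54  1.6  -0.89  1.99  2.38]
0.4132917846959444 -1 68 -1 60 [372. 238. 244. -35.] [ 0.68  1.39 -0.68  1.49 -0.74  2.   -1.07]
0.41389384267992646 -1 68 1 -20 [  0. 130. 329. -44.] [-1.23  1.37  0.46  1.61  0.77  2.   -2.35]
0.41816644724246255 1 68 1 0 [  0. 168. 334. -48.] [-1.06  1.24  0.19  1.85  1.1   2.    0.41]
0.4191844259951577 1 68 -1 60 [369. 238. 244. -28.] [ 0.69  1.39 -0.69  1.49 -0.74  2.    2.05]
0.4210826875172967 1 80 1 -20 [  0. 102. 310. -60.] [-1.33  1.6   0.75  1.48  0.5   2.    0.98]
0.4231738583410201 -1 68 1 0 [  0. 1
[... 604 characters left out ...]
.61  1.56  0.61  2.    0.63]
0.4865420947592496 -1 68 1 -40 [ 15.  81. 304. -43.] [-1.44  1.88  1.14  1.32  0.21  2.   -1.63]
0.504087546850335 -1 95 -1 20 [289. 172. 266. -49.] [ 0.64  1.38 -0.64  1.65 -0.85  1.87 -0.57]
0.5056057132429714 1 80 -1 60 [359. 219. 216. -30.] [ 0.86  1.72 -1.14  1.41 -0.4   2.    1.71]
0.5070294306663894 -1 80 -1 60 [362. 219. 217. -38.] [ 0.86  1.72 -1.12  1.41 -0.4   2.   -1.41]
0.5093429031015042 1 95 -1 20 [286. 170. 268. -42.] [ 0.64  1.36 -0.63  1.65 -0.86  1.88  2.57]
0.5385673257570308 1 95 1 20 [ 20. 148. 281. -60.] [-1.04  1.31  0.3   1.76  0.98  2.    0.21]
0.540119930657917 -1 95 1 20 [ 18. 149. 280. -53.] [-1.05  1.3   0.3   1.77  0.98  2.   -2.92]
```

```bash
cat >> plan.py <<'E'
def tool3(psi,phi,th,g,sy,sd,b0):
    C=cupR(psi);R=rot(C[:,0],-sd*np.radians(th-b0))@frame(psi,phi,sy);return np.array(g)+19*R[:,2],R
E
cat > srch.py <<'E'
from plan import *
from multiprocessing import Pool
D=np.array([568,167,0.]);G=np.array([501.2,-148.7,66]);L=pickle.load(open('log.pkl','rb'))
def job(a):
    sy,phi,sd,b0=a;out=[]
    q00=L[-1][0].copy();q00[3]=2.0
    if sy==1: q00[6]+=np.pi
    q0,e,ea=ik(P,sg,*tool3(-19.8,phi,0,G+[0,0,70],sy,sd,b0),q00)
    qg,e2,ea2=ik(P,sg,*tool3(-19.8,phi,0,G,sy,sd,b0),q0)
    if e+e2+ea+ea2>2: return out
    c0=np.minimum(clear(q0),clear(qg))
    for psi in range(-80,81,20):
        C=cupR(psi);q=q0;er=0;tv=0;cl=[c0]
        for th in (0,25,50,75,100,130):
            g=D-105*C[:,0]-sd*15*C[:,1]+[0,0,130 if th<=50 else 112];r=ik(P,sg,*tool3(psi,phi,th,g,sy,sd,b0),q)
            er=max(er,r[1]+r[2]);tv=max(tv,np.abs(r[0]-q).max());q=r[0];cl.append(clear(q))
            if er>3: break
        if er<3: out.append((tv,a,psi,np.min(cl,0),qg.round(2),q.round(2)))
    return out
if __name__=='__main__':
    J=[(sy,phi,sd,b0) for sy in(-1,1) for phi in (60,75,90) for sd in (1,-1) for b0 in (35,50,65)]
    with Pool() as p: out=sum(p.map(job,J),[])
    out=[o for o in out if o[3][3]>60 and o[3][0]>70 and o[3][1]>70]
    for o in sorted(out,key=lambda o:o[0])[:25]: print(*o)
E
timeout 560 env OMP_NUM_THREADS=1 python3 srch.py
```

```text
0.5738087876328949 (1, 90, -1, 50) 20 [193. 160. 207. 127.] [-0.32  0.7   0.16  1.88  0.69  1.18  0.57] [ 0.54  0.85 -0.44  1.83 -0.81  1.46  2.54]
0.576301164775247 (-1, 90, -1, 50) 20 [199. 160. 212. 127.] [-0.31  0.69  0.16  1.89  0.69  1.18 -2.56] [ 0.55  0.87 -0.45  1.82 -0.8   1.45 -0.6 ]
0.6111272948031039 (-1, 90, -1, 35) 20 [233. 163. 256.  80.] [-0.2   0.57  0.12  1.93  0.58  1.01 -2.41] [ 0.6   1.04 -0.5   1.77 -0.83  1.59 -0.56]
0.6118711162626314 (-1, 90, -1, 65) 20 [148. 161. 189. 109.] [-0.4   0.83  0.2   1.83  0.76  1.35 -2.65] [ 0.47  0.71 -0.39  1.87 -0.75  1.32 -0.66]
0.6123813884383207 (1, 90, -1, 65) 20 [141. 161. 186. 105.] [-0.41  0.85  0.2   1.82  0.76  1.34  0.48] [ 0.46  0.69 -0.39  1.88 -0.76  1.32  2.48]
0.6141774185646409 (1, 90, -1, 35) 20 [229. 162. 249.  89.] [-0.21  0.58  0.12  1.92  0.58  1.01  0.72] [ 0.6   1.02 -0.49  1.78 -0.84  1.6   2.58]
0.6207748409233966 (-1, 90, 1, 65) 20 [134. 161. 280. 105.] [ 0.99  0.8  -0.31  1.83 -0.85  1.25 -0.61] [-0.67  0.64 -0.19  2.04  1.02  1.46 -2.77]
0.6246498984142248 (1, 90, 1, 65) 20 [126. 161. 280. 109.] [ 0
[... 1893 characters left out ...]
151. 116. 189. 109.] [-0.4   0.83  0.2   1.83  0.76  1.35 -2.65] [ 0.51  0.64 -0.4   2.08 -1.07  1.07 -0.58]
0.7080585532424584 (1, 90, -1, 65) 0 [146. 116. 186. 105.] [-0.41  0.85  0.2   1.82  0.76  1.34  0.48] [ 0.5   0.62 -0.4   2.08 -1.08  1.08  2.55]
0.7121024690783593 (-1, 90, -1, 35) 40 [268. 189. 241.  82.] [-0.2   0.57  0.12  1.93  0.58  1.01 -2.41] [ 0.5   1.09 -0.49  1.56 -0.62  1.86 -0.67]
0.7142488911444306 (1, 90, -1, 35) 40 [263. 189. 240.  91.] [-0.21  0.58  0.12  1.92  0.58  1.01  0.72] [ 0.49  1.08 -0.49  1.56 -0.64  1.86  2.47]
0.7370497322241474 (-1, 90, 1, 50) 40 [117. 190. 241. 127.] [ 0.85  0.66 -0.22  1.88 -0.79  1.1  -0.71] [-1.07  0.78  0.23  2.21  1.3   1.28 -2.94]
```

```bash
cat >> plan.py <<'E'
G=np.array([501.2,-148.7,66])
def T(psi,th,g): return tool3(psi,90,th,g,-1,-1,45)
E
python3 -c "
from plan import *
p,R=T(-19.8,0,G);print(R,p);pre=p-90*R[:,2];goal(pre,R);q,e,_=ik(P,sg,pre,R,pickle.load(open('log.pkl','rb'))[-1][0]);print(q,e)"
```

```text
[[ 0.941 -0.24  -0.24 ]
 [-0.339 -0.665 -0.665]
 [ 0.     0.707 -0.707]] [ 496.649 -161.341   52.565]
t 2.82 q [-0.215 -0.367  0.042  2.448  0.467  0.549 -2.327] p [418.816 -49.254 232.035] w 85.8 F [-1.05   3.298 -1.147] ff 0.0
[[ 0.801 -0.242  0.548]
 [-0.206 -0.97  -0.129]
 [ 0.563 -0.01  -0.827]]
travel [ 3.976 -2.088 -4.633] dr [-0.183  0.245 -0.103]
[-0.326  0.563  0.095  1.835  0.61   1.294 -2.489] 5.267144372567435e-06
```

>>> send_rows:
  moves:
    - {"travel": [0.5, -0.2, -0.2], "dr": [-0.0203, 0.0272, -0.0114], "jaw": 0.3}
    - {"travel": [0.5, -0.2, -0.2], "dr": [-0.0203, 0.0272, -0.0114], "jaw": 0.3}
    - {"travel": [0.5, -0.2, -0.2], "dr": [-0.0203, 0.0272, -0.0114], "jaw": 0.3}
    - {"travel": [0.5, -0.2, -0.2], "dr": [-0.0203, 0.0272, -0.0114], "jaw": 0.3}
    - {"travel": [0.5, -0.2, -0.2], "dr": [-0.0203, 0.0272, -0.0114], "jaw": 0.3}
    - {"travel": [0.5, -0.2, -0.2], "dr": [-0.0203, 0.0272, -0.0114], "jaw": 0.3}
    - {"travel": [0.5, -0.2, -0.2], "dr": [-0.0203, 0.0272, -0.0114], "jaw": 0.3}
    - {"travel": [0.5, -0.2, -0.2], "dr": [-0.0203, 0.0272, -0.0114], "jaw": 0.3}

```text
time: 3.48
position: [522.0, -84.7, 192.2]
eef_rot: [2.444, -0.055, -0.305]
force: [0.2, -0.5, 0.0]
width: 55.5
finger_force: 0.0
```

```bash
python3 -c "
from plan import *
p,R=T(-19.8,0,G);pre=p-90*R[:,2];goal(pre,R)"
```

```text
t 3.48 q [-0.254  0.402 -0.045  1.813  0.617  1.378 -2.458] p [521.989 -84.688 192.168] w 55.5 F [ 0.228 -0.529  0.003] ff 0.0
[[ 0.953 -0.263 -0.153]
 [-0.299 -0.72  -0.626]
 [ 0.055  0.642 -0.765]]
travel [-0.151 -0.671 -3.039] dr [-0.021  0.025 -0.014]
```

>>> send_rows:
  moves:
    - {"travel": [-0.04, -0.16, -0.76], "dr": [-0.0053, 0.0062, -0.0035], "jaw": 0.3}
    - {"travel": [-0.04, -0.17, -0.76], "dr": [-0.0053, 0.0062, -0.0035], "jaw": 0.3}
    - {"travel": [-0.04, -0.17, -0.76], "dr": [-0.0053, 0.0062, -0.0035], "jaw": 0.3}
    - {"travel": [-0.03, -0.17, -0.76], "dr": [-0.0053, 0.0062, -0.0035], "jaw": 0.3}
    - {"travel": [-0.14, -0.38, -0.4], "dr": [0, 0, 0], "jaw": 0.3}
    - {"travel": [-0.14, -0.38, -0.4], "dr": [0, 0, 0], "jaw": 0.3}
    - {"travel": [0, 0, 0], "dr": [0, 0, 0], "jaw": 0.3}
    - {"travel": [0, 0, 0], "dr": [0, 0, 0], "jaw": 0.3}

```text
time: 4.15
position: [509.5, -121.2, 95.8]
eef_rot: [2.359, -0.003, -0.346]
force: [-0.0, -0.4, 0.4]
width: 55.3
finger_force: 0.0
```

```bash
python3 -c "
from plan import *
p,R=T(-19.8,0,G);goal(p,R)
f=grab_frame('wrist');save('w2.png',f['color']);print(proj(f,G),proj(f,[466.4,-136.2,66]),proj(f,[600,-184.3,79]))"
```

```text
t 4.15 q [-0.234  0.574 -0.013  1.852  0.663  1.292 -2.545] p [ 509.507 -121.229   95.829] w 55.3 F [-0.011 -0.435  0.397] ff 0.0
[[ 0.941 -0.242 -0.237]
 [-0.339 -0.666 -0.664]
 [ 0.003  0.705 -0.709]]
travel [-0.514 -1.604 -1.731] dr [-0.001  0.001  0.   ]
[np.float64(257.5570492608407), np.float64(214.11557282376742)] [np.float64(257.7847652675218), np.float64(263.33768314962936)] [np.float64(274.25549459131855), np.float64(35.08946204266985)]
```

View pics/w2.png

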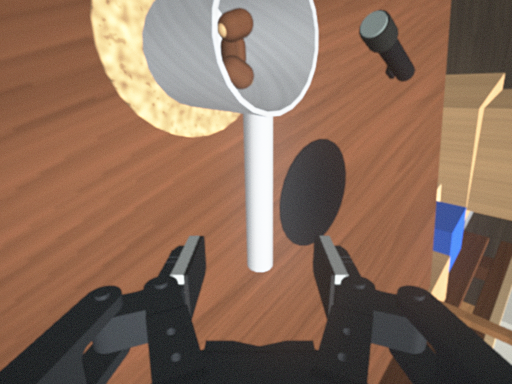

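The handle lies centred between the fingers, with its end at (260,270) against a predicted (258,263). I'll advance and close.

>>> send_rows:
  moves:
    - {"travel": [-0.13, -0.4, -0.43], "dr": [0, 0, 0], "jaw": 0.3}
    - {"travel": [-0.13, -0.4, -0.43], "dr": [0, 0, 0], "jaw": 0.3}
    - {"travel": [-0.13, -0.4, -0.43], "dr": [0, 0, 0], "jaw": 0.3}
    - {"travel": [-0.13, -0.4, -0.43], "dr": [0, 0, 0], "jaw": 0.3}
    - {"travel": [0, 0, 0], "dr": [0, 0, 0], "jaw": 0.3}
    - {"travel": [0, 0, 0], "dr": [0, 0, 0], "jaw": -0.3}
    - {"travel": [0, 0, 0], "dr": [0, 0, 0], "jaw": -0.5}
    - {"travel": [0, 0, 0], "dr": [0, 0, 0], "jaw": -0.7}
  force: 100

```text
time: 4.87
position: [498.1, -159.8, 53.7]
eef_rot: [2.363, -0.004, -0.345]
force: [-1.3, -0.3, 3.3]
width: 19.5
finger_force: 1.2
```

>>> send_rows:
  moves:
    - {"travel": [0, 0, 0], "dr": [0, 0, 0], "jaw": -1}
    - {"travel": [0, 0, 0], "dr": [0, 0, 0], "jaw": -1}
    - {"travel": [0, 0, 0], "dr": [0, 0, 0], "jaw": -1}
    - {"travel": [0, 0, 0], "dr": [0, 0, 0], "jaw": -1}
    - {"travel": [0, 0, 0.1], "dr": [0, 0, 0], "jaw": -1}
    - {"travel": [0, 0, 0.2], "dr": [0, 0, 0], "jaw": -1}
    - {"travel": [0, 0, 0.2], "dr": [0, 0, 0], "jaw": -1}
    - {"travel": [0, 0, 0.2], "dr": [0, 0, 0], "jaw": -1}

```text
time: 5.53
position: [496.1, -161.4, 70.4]
eef_rot: [2.361, -0.001, -0.347]
force: [0.7, -0.3, -2.5]
width: 15.2
finger_force: 97.8
```

```bash
python3 -c "
from plan import *
st()
f=grab_frame('scene');im=f['color'][160:310,150:310];save('s2.png',cv2.resize(im,None,fx=4,fy=4)[:600])"
```

```text
t 5.53 q [-0.189  0.589  0.01   1.906  0.704  1.205 -2.549] p [ 496.109 -161.381   70.441] w 15.2 F [ 0.697 -0.257 -2.454] ff 97.81911134719849
[[ 0.94  -0.243 -0.238]
 [-0.34  -0.668 -0.662]
 [ 0.001  0.704 -0.711]]
```

View pics/s2.png

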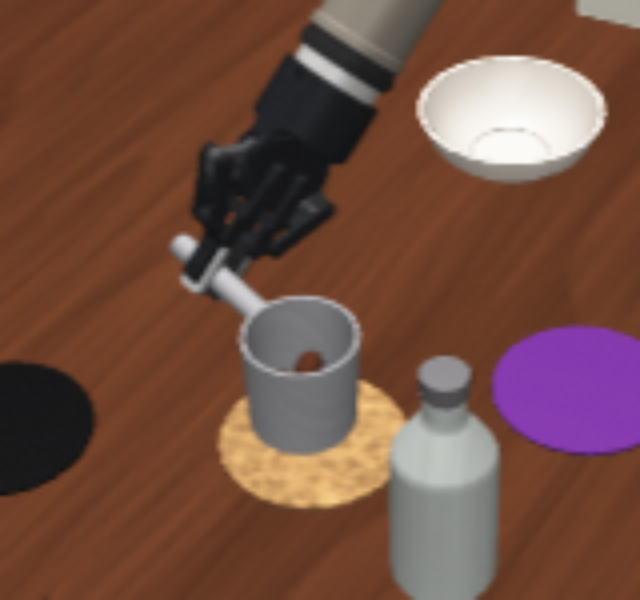

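The cup is gripped, upright and clear of the mat. The load is 2.45 N, which matches cup plus seeds. Next I'll work out the transit.

```bash
cat >> plan.py <<'E'
D=np.array([568.,167,0])
def pour(th,z,off=15,psi=20):
    C=cupR(psi);return T(psi,th,D-105*C[:,0]+off*C[:,1]+[0,0,z])
E
python3 -c "
from plan import *
goal(*pour(0,140))
q=pickle.load(open('log.pkl','rb'))[-1][0]
for th,z in ((0,140),(30,140),(60,140),(80,115),(110,115),(135,115)):
    pp,R=pour(th,z);q,e,_=ik(P,sg,pp,R,q);print(th,pp,q,round(e,2),clear(q))
C=cupR(20);print('roll axis',C[:,0])"
```

```text
t 5.58 q [-0.189  0.588  0.01   1.905  0.704  1.206 -2.549] p [ 496.789 -161.473   71.52 ] w 15.2 F [ 0.582 -0.261 -1.408] ff 97.85184860229492
[[ 0.94  -0.244 -0.237]
 [-0.34  -0.668 -0.662]
 [ 0.003  0.703 -0.711]]
travel [-1.12  11.761  2.202] dr [-0.002  0.001  0.222]
0 [468.797 132.558 126.565] [-0.567  0.418 -0.261  2.055  0.831  1.268 -2.554] 0.0 [218. 161. 326. 210.]
30 [465.884 140.562 121.647] [-0.293  0.251 -0.287  2.052  0.404  0.948 -2.049] 0.0 [272. 172. 306. 234.]
60 [462.52  149.804 121.647] [ 0.1    0.271 -0.357  2.001 -0.21   0.924 -1.338] 0.0 [314. 191. 290. 233.]
80 [460.475 155.424  99.436] [ 0.337  0.438 -0.426  1.966 -0.487  1.013 -0.979] 0.0 [326. 205. 281. 193.]
110 [458.312 161.365 106.97 ] [ 0.564  0.728 -0.51   1.878 -0.687  1.281 -0.711] 0.0 [346. 228. 280. 154.]
135 [457.704 163.037 115.   ] [ 0.652  1.004 -0.561  1.794 -0.774  1.506 -0.614] 0.0 [348. 242. 280. 108.]
roll axis [0.94  0.342 0.   ]
```

>>> send_rows:
  moves:
    - {"travel": [0, 0, 0.5], "dr": [0, 0, 0], "jaw": -1}
    - {"travel": [0, 0, 0.6], "dr": [0, 0, 0], "jaw": -1}
    - {"travel": [0, 0, 0.6], "dr": [0, 0, 0], "jaw": -1}
    - {"travel": [0, 0, 0.5], "dr": [0, 0, 0], "jaw": -1}
    - {"travel": [0, 0.2, 0], "dr": [0, 0, 0], "jaw": -1}
    - {"travel": [0, 0.4, 0], "dr": [0, 0, 0], "jaw": -1}
    - {"travel": [0, 0.6, 0], "dr": [0, 0, 0], "jaw": -1}
    - {"travel": [0, 0.7, 0], "dr": [0, 0, 0], "jaw": -1}

```text
time: 6.25
position: [496.1, -112.2, 124.9]
eef_rot: [2.361, -0.001, -0.347]
force: [-0.5, -0.1, -3.7]
width: 15.0
finger_force: 97.9
```

>>> send_rows:
  moves:
    - {"travel": [-0.07, 0.8, 0], "dr": [0, 0, 0.0139], "jaw": -1}
    - {"travel": [-0.07, 0.8, 0], "dr": [0, 0, 0.0139], "jaw": -1}
    - {"travel": [-0.07, 0.8, 0], "dr": [0, 0, 0.0139], "jaw": -1}
    - {"travel": [-0.07, 0.8, 0], "dr": [0, 0, 0.0139], "jaw": -1}
    - {"travel": [-0.07, 0.8, 0], "dr": [0, 0, 0.0139], "jaw": -1}
    - {"travel": [-0.07, 0.8, 0], "dr": [0, 0, 0.0139], "jaw": -1}
    - {"travel": [-0.07, 0.8, 0], "dr": [0, 0, 0.0139], "jaw": -1}
    - {"travel": [-0.07, 0.8, 0], "dr": [0, 0, 0.0139], "jaw": -1}

```text
time: 6.92
position: [481.8, 49.7, 124.5]
eef_rot: [2.362, -0.001, 0.008]
force: [0.3, 0.2, -2.6]
width: 15.0
finger_force: 97.9
```

>>> send_rows:
  moves:
    - {"travel": [-0.07, 0.8, 0], "dr": [0, 0, 0.0139], "jaw": -1}
    - {"travel": [-0.07, 0.8, 0], "dr": [0, 0, 0.0139], "jaw": -1}
    - {"travel": [-0.07, 0.7, 0], "dr": [0, 0, 0.0139], "jaw": -1}
    - {"travel": [-0.07, 0.5, 0], "dr": [0, 0, 0.0139], "jaw": -1}
    - {"travel": [-0.07, 0.4, 0], "dr": [0, 0, 0.0139], "jaw": -1}
    - {"travel": [-0.07, 0.26, 0], "dr": [0, 0, 0.0139], "jaw": -1}
    - {"travel": [-0.07, 0, 0], "dr": [0, 0, 0.0139], "jaw": -1}
    - {"travel": [-0.07, 0, 0], "dr": [0, 0, 0.0139], "jaw": -1}

```text
time: 7.58
position: [468.4, 132.8, 125.3]
eef_rot: [2.361, -0.002, 0.356]
force: [1.2, 0.6, -2.5]
width: 15.0
finger_force: 97.9
```

```bash
python3 -c "
from plan import *
goal(*pour(0,140))
f=grab_frame('scene');im=f['color'][80:280,170:400];save('s3.png',cv2.resize(im,None,fx=3,fy=3))"
```

```text
t 7.58 q [-0.607  0.438 -0.266  2.014  0.808  1.297 -2.561] p [468.369 132.84  125.332] w 15.0 F [ 1.153  0.599 -2.508] ff 97.87870287895203
[[ 0.937  0.246  0.247]
 [ 0.349 -0.666 -0.659]
 [ 0.002  0.704 -0.71 ]]
travel [ 0.017 -0.011  0.049] dr [-0.002  0.    -0.002]
```

View pics/s3.png

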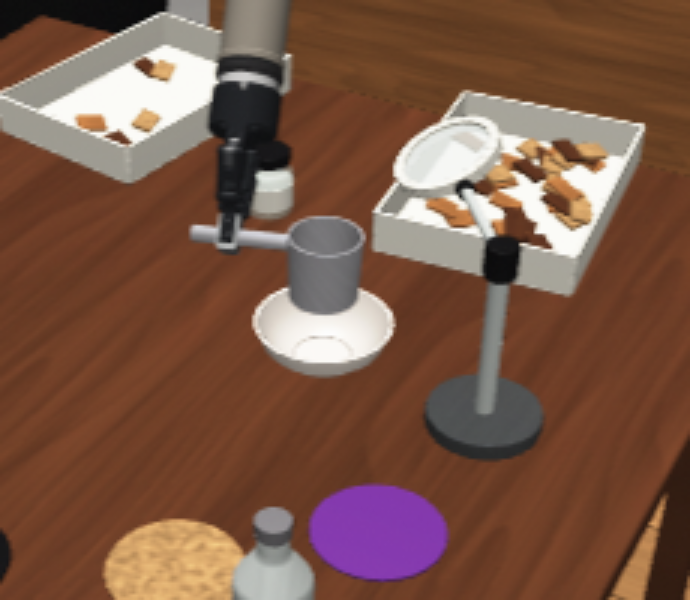

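```bash
python3 -c "
from plan import *
ths=list(range(0,61,5))[1:]+[65,70,75,80]+list(np.arange(83,111.1,3.5))[:8]+list(np.arange(112,137,4))
def z(t): return 140 if t<=55 else max(115,140-25*(t-55)/25)
p0=monitor.get_state()['position'];t0=0;acc=p0.copy()
for i,t in enumerate(ths):
    p,_=pour(t,z(t));d=((p-acc)/25).round(2);acc=acc+d*25
    a=(t-t0)/180*np.array([.94,.342,0]);t0=t;print(i,t,d.tolist(),a.round(4).tolist())
"
```

```text
0 5 [0.06, 0.07, 0.0] [0.0261, 0.0095, 0.0]
1 10 [-0.02, 0.05, -0.04] [0.0261, 0.0095, 0.0]
2 15 [-0.02, 0.05, -0.03] [0.0261, 0.0095, 0.0]
3 20 [-0.02, 0.05, -0.03] [0.0261, 0.0095, 0.0]
4 25 [-0.02, 0.06, -0.03] [0.0261, 0.0095, 0.0]
5 30 [-0.02, 0.06, -0.02] [0.0261, 0.0095, 0.0]
6 35 [-0.02, 0.06, -0.01] [0.0261, 0.0095, 0.0]
7 40 [-0.02, 0.06, -0.01] [0.0261, 0.0095, 0.0]
8 45 [-0.03, 0.07, -0.0] [0.0261, 0.0095, 0.0]
9 50 [-0.02, 0.06, 0.0] [0.0261, 0.0095, 0.0]
10 55 [-0.02, 0.06, 0.01] [0.0261, 0.0095, 0.0]
11 60 [-0.02, 0.06, -0.19] [0.0261, 0.0095, 0.0]
12 65 [-0.03, 0.06, -0.18] [0.0261, 0.0095, 0.0]
13 70 [-0.02, 0.06, -0.17] [0.0261, 0.0095, 0.0]
14 75 [-0.02, 0.05, -0.17] [0.0261, 0.0095, 0.0]
15 80 [-0.02, 0.05, -0.17] [0.0261, 0.0095, 0.0]
16 83.0 [-0.01, 0.03, 0.03] [0.0157, 0.0057, 0.0]
17 86.5 [-0.01, 0.04, 0.03] [0.0183, 0.0066, 0.0]
18 90.0 [-0.01, 0.03, 0.03] [0.0183, 0.0066, 0.0]
19 93.5 [-0.01, 0.03, 0.03] [0.0183, 0.0066, 0.0]
20 97.0 [-0.01, 0.03, 0.04] [0.0183, 0.0066, 0.0]
21 100.5 [-0.01, 0.02, 0.04] [0.0183, 0.0066, 0.0]
22 104.0 [-0.01, 0.03, 0.04] [0.0183, 0.0066, 0.0]
23 107.5 [-0.01, 0.02, 0.04] [0.0183, 0.0066, 0.0]
24 112 [-0.01, 0.02, 0.05] [0.0235, 0.0086, 0.0]
25 116 [-0.0, 0.02, 0.05] [0.0209, 0.0076, 0.0]
26 120 [-0.01, 0.01, 0.05] [0.0209, 0.0076, 0.0]
27 124 [-0.0, 0.02, 0.05] [0.0209, 0.0076, 0.0]
28 128 [-0.0, 0.0, 0.05] [0.0209, 0.0076, 0.0]
29 132 [-0.01, 0.01, 0.06] [0.0209, 0.0076, 0.0]
30 136 [0.0, -0.0, 0.05] [0.0209, 0.0076, 0.0]
```

>>> send_rows:
  moves:
    - {"travel": [-0.02, 0.06, 0], "dr": [0.0261, 0.0095, 0], "jaw": -1}
    - {"travel": [-0.02, 0.05, -0.04], "dr": [0.0261, 0.0095, 0], "jaw": -1}
    - {"travel": [-0.02, 0.05, -0.03], "dr": [0.0261, 0.0095, 0], "jaw": -1}
    - {"travel": [-0.02, 0.05, -0.03], "dr": [0.0261, 0.0095, 0], "jaw": -1}
    - {"travel": [-0.02, 0.06, -0.03], "dr": [0.0261, 0.0095, 0], "jaw": -1}
    - {"travel": [-0.02, 0.06, -0.02], "dr": [0.0261, 0.0095, 0], "jaw": -1}
    - {"travel": [-0.02, 0.06, -0.01], "dr": [0.0261, 0.0095, 0], "jaw": -1}
    - {"travel": [-0.02, 0.06, -0.01], "dr": [0.0261, 0.0095, 0], "jaw": -1}

```text
time: 8.3
position: [464.2, 142.6, 121.6]
eef_rot: [3.061, -0.003, 0.349]
force: [-0.7, -0.1, -1.8]
width: 14.9
finger_force: 98.0
```

>>> send_rows:
  moves:
    - {"travel": [-0.02, 0.06, 0], "dr": [0.0261, 0.0095, 0], "jaw": -1}
    - {"travel": [-0.02, 0.06, 0], "dr": [0.0261, 0.0095, 0], "jaw": -1}
    - {"travel": [-0.02, 0.06, 0], "dr": [0.0261, 0.0095, 0], "jaw": -1}
    - {"travel": [-0.02, 0.06, -0.19], "dr": [0.0261, 0.0095, 0], "jaw": -1}
    - {"travel": [-0.02, 0.06, -0.18], "dr": [0.0261, 0.0095, 0], "jaw": -1}
    - {"travel": [-0.02, 0.06, -0.17], "dr": [0.0261, 0.0095, 0], "jaw": -1}
    - {"travel": [-0.02, 0.05, -0.17], "dr": [0.0261, 0.0095, 0], "jaw": -1}
    - {"travel": [-0.02, 0.05, -0.17], "dr": [0.0261, 0.0095, 0], "jaw": -1}

```text
time: 8.97
position: [460.4, 153.7, 99.0]
eef_rot: [-2.524, -0.003, 0.346]
force: [0.9, -0.9, -3.2]
width: 14.9
finger_force: 98.1
```

```bash
python3 -c "
from plan import *
goal(*pour(80,115))"
```

```text
t 8.97 q [ 0.348  0.449 -0.454  1.997 -0.495  0.969 -0.974] p [460.374 153.742  99.003] w 14.9 F [ 0.907 -0.927 -3.238] ff 98.08567643165588
[[ 0.941  0.278 -0.194]
 [ 0.339 -0.766  0.546]
 [ 0.003 -0.579 -0.815]]
travel [0.004 0.067 0.017] dr [-0.002  0.     0.001]
```

>>> send_rows:
  moves:
    - {"travel": [-0.01, 0.04, 0.03], "dr": [0.0183, 0.0066, 0], "jaw": -1}
    - {"travel": [-0.01, 0.04, 0.03], "dr": [0.0183, 0.0066, 0], "jaw": -1}
    - {"travel": [-0.01, 0.03, 0.03], "dr": [0.0183, 0.0066, 0], "jaw": -1}
    - {"travel": [-0.01, 0.03, 0.03], "dr": [0.0183, 0.0066, 0], "jaw": -1}
    - {"travel": [-0.01, 0.03, 0.04], "dr": [0.0183, 0.0066, 0], "jaw": -1}
    - {"travel": [-0.01, 0.03, 0.04], "dr": [0.0183, 0.0066, 0], "jaw": -1}
    - {"travel": [-0.01, 0.03, 0.04], "dr": [0.0183, 0.0066, 0], "jaw": -1}
    - {"travel": [-0.01, 0.02, 0.04], "dr": [0.0183, 0.0066, 0], "jaw": -1}

```text
time: 9.63
position: [458.5, 159.9, 105.2]
eef_rot: [-2.037, -0.002, 0.345]
force: [-0.5, 0.8, -2.4]
width: 14.9
finger_force: 98.3
```

>>> send_rows:
  moves:
    - {"travel": [-0.01, 0.02, 0.05], "dr": [0.0209, 0.0076, 0], "jaw": -1}
    - {"travel": [0, 0.02, 0.05], "dr": [0.0209, 0.0076, 0], "jaw": -1}
    - {"travel": [-0.01, 0.01, 0.05], "dr": [0.0209, 0.0076, 0], "jaw": -1}
    - {"travel": [0, 0.02, 0.05], "dr": [0.0209, 0.0076, 0], "jaw": -1}
    - {"travel": [0, 0, 0.05], "dr": [0.0209, 0.0076, 0], "jaw": -1}
    - {"travel": [-0.01, 0.01, 0.06], "dr": [0.0209, 0.0076, 0], "jaw": -1}
    - {"travel": [0, 0, 0.05], "dr": [0.0209, 0.0076, 0], "jaw": -1}
    - {"travel": [0, 0, 0], "dr": [0, 0, 0], "jaw": -1}

```text
time: 10.3
position: [457.0, 162.1, 111.6]
eef_rot: [-1.547, 0.004, 0.343]
force: [0.2, 0.8, -2.7]
width: 14.9
finger_force: 98.4
```

>>> send_rows:
  moves:
    - {"travel": [0, 0, 0], "dr": [0, 0, 0], "jaw": -1}
    - {"travel": [0, 0, 0], "dr": [0, 0, 0], "jaw": -1}
    - {"travel": [0, 0, 0], "dr": [0, 0, 0], "jaw": -1}
    - {"travel": [0, 0, 0], "dr": [0, 0, 0], "jaw": -1}
    - {"travel": [0, 0, 0], "dr": [0, 0, 0], "jaw": -1}
    - {"travel": [0, 0, 0], "dr": [0, 0, 0], "jaw": -1}
    - {"travel": [0, 0, 0], "dr": [0, 0, 0], "jaw": -1}
    - {"travel": [0, 0, 0], "dr": [0, 0, 0], "jaw": -1}

```text
time: 10.97
position: [458.0, 163.9, 115.3]
eef_rot: [-1.548, -0.002, 0.344]
force: [0.1, -0.0, -1.8]
width: 15.4
finger_force: 98.4
```

```bash
python3 -c "
from plan import *
goal(*pour(136,115))
f=grab_frame('scene');im=f['color'][80:280,170:400];save('s4.png',cv2.resize(im,None,fx=3,fy=3))"
```

```text
t 10.97 q [ 0.64   1.052 -0.587  1.821 -0.783  1.446 -0.584] p [457.958 163.893 115.299] w 15.4 F [ 0.124 -0.042 -1.826] ff 98.40775609016418
[[ 0.941 -0.006 -0.337]
 [ 0.337  0.022  0.941]
 [ 0.002 -1.     0.023]]
travel [-0.01  -0.034  0.001] dr [-0.002 -0.     0.002]
```

View pics/s4.png

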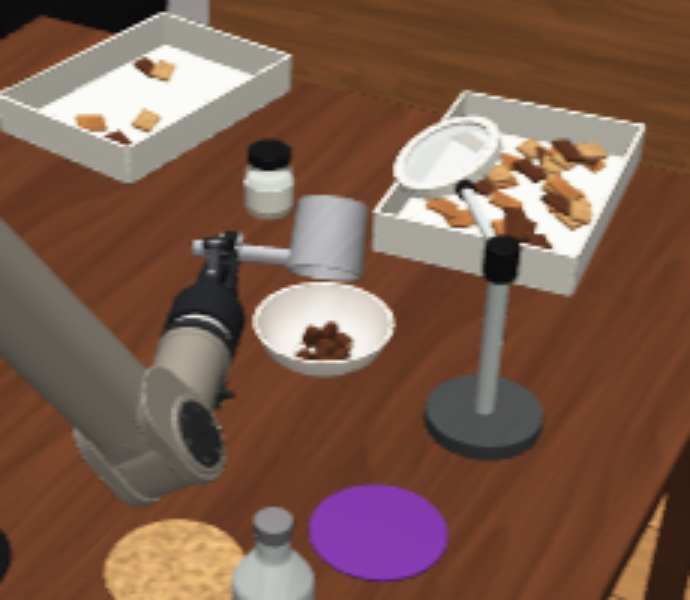

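The seeds lie in the dish in a cluster at about (327,341) in the crop. I'll roll the cup back upright with a lift and check its inside from the top.

```bash
python3 -c "
from plan import *
acc=monitor.get_state()['position']
for t in np.arange(136-6.8,-.1,-6.8):
    p,_=pour(t,142);d=((p-acc)/25).round(2);acc=acc+d*25;print(round(t,1),d.tolist())
print(6.8/180*np.array([.94,.342]))
"
```

```text
129.2 [-0.01, -0.04, 0.99]
122.4 [0.01, -0.01, -0.08]
115.6 [0.01, -0.02, -0.09]
108.8 [0.01, -0.04, -0.08]
102.0 [0.01, -0.04, -0.08]
95.2 [0.02, -0.05, -0.08]
88.4 [0.02, -0.06, -0.06]
81.6 [0.03, -0.06, -0.06]
74.8 [0.02, -0.07, -0.05]
68.0 [0.03, -0.08, -0.04]
61.2 [0.03, -0.08, -0.03]
54.4 [0.03, -0.08, -0.02]
47.6 [0.03, -0.09, -0.01]
40.8 [0.03, -0.08, 0.0]
34.0 [0.03, -0.08, 0.02]
27.2 [0.03, -0.09, 0.02]
20.4 [0.03, -0.08, 0.03]
13.6 [0.03, -0.07, 0.04]
6.8 [0.02, -0.07, 0.05]
0.0 [0.03, -0.06, 0.06]
[0.036 0.013]
```

>>> send_rows:
  moves:
    - {"travel": [0, 0, 0.2], "dr": [0, 0, 0], "jaw": -1}
    - {"travel": [0, 0, 0.3], "dr": [0, 0, 0], "jaw": -1}
    - {"travel": [0, 0, 0.3], "dr": [0, 0, 0], "jaw": -1}
    - {"travel": [0, -0.02, 0.27], "dr": [0, 0, 0], "jaw": -1}
    - {"travel": [0, -0.01, -0.08], "dr": [-0.0355, -0.0129, 0], "jaw": -1}
    - {"travel": [0.01, -0.01, -0.08], "dr": [-0.0355, -0.0129, 0], "jaw": -1}
    - {"travel": [0.01, -0.03, -0.09], "dr": [-0.0355, -0.0129, 0], "jaw": -1}
    - {"travel": [0.01, -0.04, -0.08], "dr": [-0.0355, -0.0129, 0], "jaw": -1}

```text
time: 11.68
position: [459.2, 160.5, 134.2]
eef_rot: [-2.028, -0.004, 0.344]
force: [-0.8, 0.1, -1.4]
width: 15.2
finger_force: 98.5
```

>>> send_rows:
  moves:
    - {"travel": [0.01, -0.04, -0.08], "dr": [-0.0355, -0.0129, 0], "jaw": -1}
    - {"travel": [0.02, -0.05, -0.08], "dr": [-0.0355, -0.0129, 0], "jaw": -1}
    - {"travel": [0.02, -0.06, -0.06], "dr": [-0.0355, -0.0129, 0], "jaw": -1}
    - {"travel": [0.03, -0.06, -0.06], "dr": [-0.0355, -0.0129, 0], "jaw": -1}
    - {"travel": [0.02, -0.07, -0.05], "dr": [-0.0355, -0.0129, 0], "jaw": -1}
    - {"travel": [0.03, -0.08, -0.04], "dr": [-0.0355, -0.0129, 0], "jaw": -1}
    - {"travel": [0.03, -0.08, -0.03], "dr": [-0.0355, -0.0129, 0], "jaw": -1}
    - {"travel": [0.03, -0.08, -0.02], "dr": [-0.0355, -0.0129, 0], "jaw": -1}

```text
time: 12.35
position: [462.7, 148.3, 124.7]
eef_rot: [-2.977, -0.006, 0.35]
force: [-1.4, 0.4, -2.3]
width: 15.1
finger_force: 98.3
```

>>> send_rows:
  moves:
    - {"travel": [0.03, -0.09, -0.01], "dr": [-0.0355, -0.0129, 0], "jaw": -1}
    - {"travel": [0.03, -0.08, 0], "dr": [-0.0355, -0.0129, 0], "jaw": -1}
    - {"travel": [0.03, -0.08, 0.02], "dr": [-0.0355, -0.0129, 0], "jaw": -1}
    - {"travel": [0.03, -0.09, 0.02], "dr": [-0.0355, -0.0129, 0], "jaw": -1}
    - {"travel": [0.03, -0.08, 0.03], "dr": [-0.0355, -0.0129, 0], "jaw": -1}
    - {"travel": [0.03, -0.07, 0.04], "dr": [-0.0355, -0.0129, 0], "jaw": -1}
    - {"travel": [0.02, -0.07, 0.05], "dr": [-0.0355, -0.0129, 0], "jaw": -1}
    - {"travel": [0.03, -0.06, 0.06], "dr": [-0.0355, -0.0129, 0], "jaw": -1}

```text
time: 13.02
position: [468.2, 133.8, 129.8]
eef_rot: [2.358, -0.004, 0.354]
force: [-0.2, -0.4, -2.1]
width: 15.1
finger_force: 98.2
```

```bash
python3 -c "
from plan import *
goal(*pour(0,142));
M=np.array([496.4,-161.3,53.0]);goal(M+[0,0,85],T(-19.8,0,G)[1])
f=grab_frame('top');im=f['color'];hsv=cv2.cvtColor(im,cv2.COLOR_RGB2HSV)
u,v=np.array(proj(f,[568-5,167+14,155])).astype(int);print(u,v)
c=hsv[v-9:v+10,u-9:u+10];print('brown px in cup',((c[...,1]>100)&(c[...,2]>30)).sum(), 'median',np.median(c.reshape(-1,3),0))"
```

```text
t 13.02 q [-0.592  0.434 -0.288  2.009  0.811  1.313 -2.564] p [468.202 133.842 129.781] w 15.1 F [-0.221 -0.389 -2.104] ff 98.20785641670227
[[ 0.938  0.243  0.247]
 [ 0.347 -0.665 -0.661]
 [ 0.004  0.706 -0.708]]
travel [ 0.024 -0.051 -0.049] dr [-0.001  0.001 -0.002]
t 13.02 q [-0.592  0.434 -0.288  2.009  0.811  1.313 -2.564] p [468.202 133.842 129.781] w 15.1 F [-0.221 -0.389 -2.104] ff 98.20785641670227
[[ 0.938  0.243  0.247]
 [ 0.347 -0.665 -0.661]
 [ 0.004  0.706 -0.708]]
travel [  1.128 -11.806   0.329] dr [-0.001  0.001 -0.223]
175 196
brown px in cup 0 median [120.  15. 174.]
```

>>> send_rows:
  moves:
    - {"travel": [0.07, -0.2, 0.08], "dr": [0, 0, -0.0139], "jaw": -1}
    - {"travel": [0.07, -0.4, 0.08], "dr": [0, 0, -0.0139], "jaw": -1}
    - {"travel": [0.07, -0.6, 0.08], "dr": [0, 0, -0.0139], "jaw": -1}
    - {"travel": [0.07, -0.8, 0.08], "dr": [0, 0, -0.0139], "jaw": -1}
    - {"travel": [0.07, -0.9, 0], "dr": [0, 0, -0.0139], "jaw": -1}
    - {"travel": [0.07, -0.9, 0], "dr": [0, 0, -0.0139], "jaw": -1}
    - {"travel": [0.07, -0.9, 0], "dr": [0, 0, -0.0139], "jaw": -1}
    - {"travel": [0.07, -0.9, 0], "dr": [0, 0, -0.0139], "jaw": -1}

```text
time: 13.73
position: [483.1, -12.0, 137.9]
eef_rot: [2.363, -0.004, -0.007]
force: [0.7, -1.4, -2.1]
width: 14.6
finger_force: 98.4
```

>>> send_rows:
  moves:
    - {"travel": [0.07, -0.9, 0], "dr": [0, 0, -0.0139], "jaw": -1}
    - {"travel": [0.07, -0.9, 0], "dr": [0, 0, -0.0139], "jaw": -1}
    - {"travel": [0.07, -0.9, 0], "dr": [0, 0, -0.0139], "jaw": -1}
    - {"travel": [0.07, -0.9, 0], "dr": [0, 0, -0.0139], "jaw": -1}
    - {"travel": [0.07, -0.9, 0], "dr": [0, 0, -0.0139], "jaw": -1}
    - {"travel": [0.07, -0.8, 0], "dr": [0, 0, -0.0139], "jaw": -1}
    - {"travel": [0.07, -0.6, 0], "dr": [0, 0, -0.0139], "jaw": -1}
    - {"travel": [0.07, -0.3, 0], "dr": [0, 0, -0.0139], "jaw": -1}

```text
time: 14.4
position: [495.6, -167.5, 138.0]
eef_rot: [2.362, -0.004, -0.358]
force: [0.5, -0.4, -1.3]
width: 14.7
finger_force: 98.4
```

>>> send_rows:
  moves:
    - {"travel": [0, 0, 0], "dr": [0, 0, 0], "jaw": -1}
    - {"travel": [0, 0, -0.3], "dr": [0, 0, 0], "jaw": -1}
    - {"travel": [0, 0, -0.5], "dr": [0, 0, 0], "jaw": -1}
    - {"travel": [0, 0, -0.6], "dr": [0, 0, 0], "jaw": -1}
    - {"travel": [0, 0, -0.6], "dr": [0, 0, 0], "jaw": -1}
    - {"travel": [0, 0, -0.5], "dr": [0, 0, 0], "jaw": -1}
    - {"travel": [0, 0, -0.3], "dr": [0, 0, 0], "jaw": -1}
    - {"travel": [0, 0, 0], "dr": [0, 0, 0], "jaw": -1}

```text
time: 15.07
position: [495.8, -162.0, 64.1]
eef_rot: [2.361, 0.002, -0.345]
force: [-0.1, -0.6, -1.2]
width: 15.0
finger_force: 98.4
```

```bash
python3 -c "
from plan import *
M=np.array([496.4,-161.3,53.0]);goal(M,T(-19.8,0,G)[1])
f=grab_frame('top');im=f['color'];hsv=cv2.cvtColor(im,cv2.COLOR_RGB2HSV)
u,v=np.array(proj(f,[600,-184,90])).astype(int);c=hsv[v-9:v+10,u-9:u+10];print(u,v,'brown px in cup',((c[...,1]>100)&(c[...,2]>30)).sum(), 'median',np.median(c.reshape(-1,3),0))
C0=pickle.load(open('f0.pkl','rb'))['top']['color'];d=cv2.absdiff(im,C0).max(2)>40
d=d.astype(np.uint8);n,l,s,ce=cv2.connectedComponentsWithStats(d)
for i in range(1,n):
    if s[i,4]>6: print(s[i],ce[i].round())
save('top2.png',im)"
```

```text
t 15.07 q [-0.177  0.6   -0.003  1.907  0.713  1.202 -2.557] p [ 495.811 -161.954   64.073] w 15.0 F [-0.133 -0.584 -1.181] ff 98.37586641311646
[[ 0.941 -0.238 -0.239]
 [-0.338 -0.669 -0.662]
 [-0.002  0.704 -0.71 ]]
travel [ 0.024  0.026 -0.443] dr [-0.002 -0.    -0.   ]
307 183 brown px in cup 0 median [120.  15. 173.]
[ 175  165   74  111 1878] [207. 218.]
[213 164  24  20 213] [225. 173.]
[ 231  171   91   62 1815] [275. 202.]
[229 191   6   5   9] [232. 193.]
[212 220   4   4  10] [213. 222.]
[238 243   3   6  11] [239. 246.]
[239 251   3   6  10] [240. 253.]
[ 194  263   38   50 1184] [213. 289.]
[244 273   6  17  49] [246. 279.]
[196 277   4   8  15] [197. 280.]
[ 172  306   78   78 4286] [209. 346.]
[  0 327  20  21 330] [  9. 336.]
```

>>> send_rows:
  moves:
    - {"travel": [0.01, 0.01, -0.1], "dr": [0, 0, 0], "jaw": -1}
    - {"travel": [0.01, 0.01, -0.1], "dr": [0, 0, 0], "jaw": -1}
    - {"travel": [0, 0, -0.1], "dr": [0, 0, 0], "jaw": -1}
    - {"travel": [0, 0, -0.07], "dr": [0, 0, 0], "jaw": -1}
    - {"travel": [0, 0, -0.05], "dr": [0, 0, 0], "jaw": -1}
    - {"travel": [0, 0, 0], "dr": [0, 0, 0], "jaw": -1}
    - {"travel": [0, 0, 0], "dr": [0, 0, 0], "jaw": -1}
    - {"travel": [0, 0, 0], "dr": [0, 0, 0], "jaw": -1}

```text
time: 15.78
position: [497.8, -161.9, 56.1]
eef_rot: [2.362, -0.002, -0.346]
force: [0.7, -0.5, -1.6]
width: 15.3
finger_force: 98.4
```

>>> send_rows:
  moves:
    - {"travel": [0, 0, -0.04], "dr": [0, 0, 0], "jaw": -1}
    - {"travel": [0, 0, -0.04], "dr": [0, 0, 0], "jaw": -1}
    - {"travel": [0, 0, 0], "dr": [0, 0, 0], "jaw": -1}
    - {"travel": [0, 0, 0], "dr": [0, 0, 0], "jaw": -1}
    - {"travel": [0, 0, 0], "dr": [0, 0, 0], "jaw": -1}
    - {"travel": [0, 0, 0], "dr": [0, 0, 0], "jaw": -1}
    - {"travel": [0, 0, 0], "dr": [0, 0, 0], "jaw": -1}
    - {"travel": [0, 0, 0], "dr": [0, 0, 0], "jaw": -1}

```text
time: 16.45
position: [497.4, -162.2, 54.2]
eef_rot: [2.361, -0.002, -0.346]
force: [-2.1, 0.4, 2.7]
width: 15.1
finger_force: 98.7
```

```bash
python3 -c "
from plan import *
M=np.array([496.4,-161.3,53.0]);goal(M,T(-19.8,0,G)[1])"
```

```text
t 16.45 q [-0.177  0.617 -0.002  1.906  0.718  1.187 -2.572] p [ 497.442 -162.204   54.223] w 15.1 F [-2.112  0.442  2.706] ff 98.66075277328491
[[ 0.941 -0.243 -0.237]
 [-0.339 -0.668 -0.662]
 [ 0.002  0.703 -0.711]]
travel [-0.042  0.036 -0.049] dr [-0.001  0.001  0.   ]
```

>>> send_rows:
  moves:
    - {"travel": [0, 0, 0], "dr": [0, 0, 0], "jaw": -0.5}
    - {"travel": [0, 0, 0], "dr": [0, 0, 0], "jaw": -0.3}
    - {"travel": [0, 0, 0], "dr": [0, 0, 0], "jaw": -0.1}
    - {"travel": [0, 0, 0], "dr": [0, 0, 0], "jaw": 0.2}
    - {"travel": [0, 0, 0], "dr": [0, 0, 0], "jaw": 0.3}
    - {"travel": [0.07, 0.2, 0.21], "dr": [0, 0, 0], "jaw": 0.3}
    - {"travel": [0.14, 0.4, 0.43], "dr": [0, 0, 0], "jaw": 0.3}
    - {"travel": [0.14, 0.4, 0.43], "dr": [0, 0, 0], "jaw": 0.3}

```text
time: 17.12
position: [506.2, -136.6, 81.0]
eef_rot: [2.362, -0.001, -0.346]
force: [-0.5, -0.4, -0.0]
width: 55.7
finger_force: 0.0
```

>>> send_rows:
  moves:
    - {"travel": [0.14, 0.4, 0.43], "dr": [0, 0, 0], "jaw": 0.3}
    - {"travel": [0.2, 0.5, 0.6], "dr": [0, 0, 0], "jaw": 0.3}
    - {"travel": [0, 0.6, 0.7], "dr": [0, 0, 0], "jaw": 0.3}
    - {"travel": [0, 0.6, 0.8], "dr": [0, 0, 0], "jaw": 0.3}
    - {"travel": [0, 0.6, 0.8], "dr": [0, 0, 0], "jaw": 0.3}
    - {"travel": [0, 0.6, 0.8], "dr": [0, 0, 0], "jaw": -1}
    - {"travel": [0, 0.6, 0.8], "dr": [0, 0, 0], "jaw": -1}
    - {"travel": [0, 0, 0], "dr": [0, 0, 0], "jaw": -1}

```text
time: 17.78
position: [517.4, -34.8, 207.3]
eef_rot: [2.369, -0.007, -0.34]
force: [0.1, -0.4, 0.0]
width: 20.0
finger_force: 0.0
```

```bash
python3 -c "
from plan import *
import pickle
s,R=st()
fs={n:grab_frame(n) for n in('top','scene','wrist')};pickle.dump(fs,open('f1.pkl','wb'))
big=lambda a,k:cv2.resize(a,None,fx=k,fy=k,interpolation=cv2.INTER_CUBIC)
t=fs['top']['color'];sc=fs['scene']['color']
a=big(t[105:255,95:345],3.2)[:300*2,:800][:480]
b=big(sc[100:220,270:370],1)
save('c9.png',a);print(a.shape)
"
```

```text
t 17.78 q [-0.317  0.461 -0.076  1.724  0.582  1.545 -2.504] p [517.426 -34.759 207.275] w 20.0 F [ 0.128 -0.371  0.027] ff 0.0
[[ 0.943 -0.244 -0.228]
 [-0.334 -0.673 -0.66 ]
 [ 0.007  0.698 -0.716]]
(480, 800, 3)
```

View pics/c9.png

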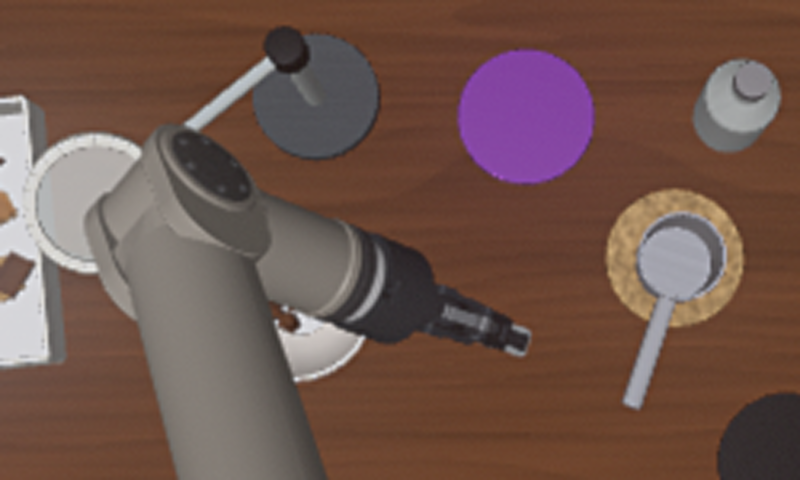

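The cup stands upright and empty on the cork mat, with its rim at about (682,258) in the crop. Next I'll get the lens tilt from the lens's extents in the first frames.

Run:
```python
from plan import *
fs=pickle.load(open('f0.pkl','rb'));S,Tp=fs['scene'],fs['top']
st0=np.array([760.5,148,0]);L=np.array([636.9,304.8,200]);b=(L-[*st0[:2],200]);b/=np.linalg.norm(b);n=np.array([-b[1],b[0],0])  # n: ccw side
a=np.linspace(0,2*np.pi,73)
for t in np.arange(-1,1.01,.2):
    e=np.cos(t)*n-np.sin(t)*np.array([0,0,1.]);nn=np.cross(b,e)
    c=np.array([L+58*(np.cos(x)*b+np.sin(x)*e)+s*8*nn for x in a for s in(-1,1)])
    o=[]
    for f in(S,Tp):
        q=np.array([proj(f,p) for p in c]);o.append(np.r_[q.min(0),q.max(0)].round(1))
    print(round(t,1),*o)
def ext(f,box,thr):
    u0,v0,u1,v1=box;h=cv2.cvtColor(f['color'],cv2.COLOR_RGB2HSV)[v0:v1,u0:u1]
    return h
im=cv2.cvtColor(Tp['color'],cv2.COLOR_RGB2GRAY)
print(im[190,112:142]);print(im[140:152,126]);print(im[160,135:156])
print(cv2.cvtColor(S['color'],cv2.COLOR_RGB2GRAY)[113:124,325:331].T)
```

```text
-1.0 [306.8 115.  330.6 149.2] [105.7 151.2 145.  186.2]
-0.8 [304.4 116.6 333.  147.8] [105.3 149.9 145.6 187.6]
-0.6 [302.3 118.3 335.1 146.3] [104.6 148.6 146.3 188.9]
-0.4 [300.9 120.  336.6 144.8] [103.8 147.3 147.1 189.9]
-0.2 [300.2 121.1 337.5 143.8] [103.  146.5 147.8 190.5]
-0.0 [300.1 121.2 337.7 143.7] [102.4 146.1 148.1 190.7]
0.2 [300.1 120.2 337.7 144.6] [102.1 146.2 148.2 190.6]
0.4 [300.4 118.7 337.5 146.1] [102.1 146.  148.1 190.6]
0.6 [301.5 116.9 336.6 147.7] [102.1 146.3 148.2 190.1]
0.8 [303.1 115.3 335.  149.1] [102.1 147.  148.  189.2]
1.0 [305.3 114.1 332.9 150.2] [102.5 148.2 147.4 187.9]
[108  98  87  85  85  82  87 106 120 131 132 132 127 133 132 132 128 121
 120 104  78  78  79  81  82  83  83  84  85  83]
[ 87  86  87  87  87  84 120 205 216 214 195 176]
[175 175 175 175 176 175 175 209 215 214 214 128  81  84  87  87  86  85
  85  85  86]
[[154 158 157 161 161 161 249 203 167 229 227]
 [165 165 166 166 166 195 248 189 167 228 230]
 [165 166 165 165 165 196 248 206 162 227 230]
 [165 165 165 165 166 196 248 237 142 225 228]
 [165 165 166 165 165 182 249 247 135 215 225]
 [165 165 165 165 166 165 246 248 201 174 224]]
```

```bash
cat > mag.py <<'E'
from plan import *
S0=np.array([760.5,148,0.])
def bd(deg): a=np.radians(deg);return np.array([np.cos(a),np.sin(a),0])
def boomT(deg,z=181,r=105):
    n=bd(deg-90);zz=np.array([0,0,-1.]);R=np.c_[np.cross(n,zz),n,zz];return S0+r*bd(deg)+[0,0,z],R
E
python3 - <<'E'
from mag import *
fs=pickle.load(open('f0.pkl','rb'));S=fs['scene']
L=np.array([636.9,304.8,200]);b=bd(128.3);n=bd(218.3);a=np.linspace(0,2*np.pi,181)
for t in (-.6,-.45,-.3,.2,.35,.5):
    e=np.cos(t)*n-np.sin(t)*np.array([0,0,1.]);nn=np.cross(b,e)
    q=np.array([proj(S,L+58*(np.cos(x)*b+np.sin(x)*e)+s*8*nn) for x in a for s in(-1,1)])
    print(t,'top',q[q[:,1].argmin()],'bot',q[q[:,1].argmax()],'left',q[q[:,0].argmin()],'right',q[q[:,0].argmax()])
q=pickle.load(open('log.pkl','rb'))[-1][0]
for d,z in((128.3,300),(128.3,181),(150,181),(174.4,181)):
    pp,R=boomT(d,z);q,e,ea=ik(P,sg,pp,R,q);print(d,z,pp,q,round(e,2),round(ea,2))
goal(*boomT(128.3,300))
print(Ro.from_matrix(boomT(128.3)[1]).as_euler('xyz'))
E
```

```text
-0.6 top [307.387 118.298] bot [329.826 146.261] left [302.339 123.882] right [335.072 140.78 ]
-0.45 top [307.343 119.574] bot [329.784 145.113] left [301.209 126.422] right [336.262 138.344]
-0.3 top [309.401 120.611] bot [328.029 144.188] left [300.453 128.809] right [337.107 135.765]
0.2 top [322.808 120.223] bot [315.171 144.629] left [300.049 132.616] right [337.673 132.362]
0.35 top [325.71  119.069] bot [312.739 145.699] left [300.266 134.955] right [337.588 130.021]
0.5 top [326.882 117.763] bot [311.483 146.895] left [300.867 136.799] right [337.107 127.769]
128.3 300 [695.423 230.402 300.   ] [ 0.143  0.558 -0.802  1.296  0.394  1.446  0.04 ] 0.0 0.0
128.3 181 [695.423 230.402 181.   ] [ 0.124  0.649 -0.76   1.411  0.453  1.26  -0.003] 0.0 0.0
150 181 [669.567 200.5   181.   ] [ 0.233  0.609 -0.846  1.512  0.471  1.235  0.366] 0.0 0.0
174.4 181 [656.001 158.246 181.   ] [ 0.369  0.59  -0.943  1.586  0.499  1.224  0.806] 0.0 0.0
t 17.93 q [-0.314  0.465 -0.072  1.731  0.583  1.542 -2.505] p [514.754 -39.61  203.745] w 0.2 F [ 0.408 -0.531 -0.167] ff 0.0
[[ 0.941 -0.242 -0.237]
 [-0.339 -0.669 -0.662]
 [ 0.002  0.703 -0.711]]
travel [ 7.227 10.8    3.85 ] dr [0.191 0.267 0.769]
[3.142 0.    2.239]
```

The lens's topmost image point is at about (327.5,118.7) and its lowest at (313.7,144.5). That puts the head tilt at about +0.45, with the clockwise edge high. Now I'll move above the boom.

>>> send_rows:
  moves:
    - {"travel": [0.1, 0.1, 0.7], "dr": [0.008, 0.0111, 0.032], "jaw": -1}
    - {"travel": [0.1, 0.1, 0.7], "dr": [0.008, 0.0111, 0.032], "jaw": -1}
    - {"travel": [0.1, 0.3, 0.7], "dr": [0.008, 0.0111, 0.032], "jaw": -1}
    - {"travel": [0.1, 0.3, 0.7], "dr": [0.008, 0.0111, 0.032], "jaw": -1}
    - {"travel": [0.3, 0.3, 0.7], "dr": [0.008, 0.0111, 0.032], "jaw": -1}
    - {"travel": [0.3, 0.4, 0.5], "dr": [0.008, 0.0111, 0.032], "jaw": -1}
    - {"travel": [0.3, 0.5, 0], "dr": [0.008, 0.0111, 0.032], "jaw": -1}
    - {"travel": [0.3, 0.5, 0], "dr": [0.008, 0.0111, 0.032], "jaw": -1}

```text
time: 18.6
position: [554.9, 22.3, 303.6]
eef_rot: [2.58, 0.257, 0.497]
force: [0.3, 0.1, -0.4]
width: -0.3
finger_force: 0.0
```

>>> send_rows:
  moves:
    - {"travel": [0.35, 0.5, 0], "dr": [0.008, 0.0111, 0.032], "jaw": -1}
    - {"travel": [0.35, 0.5, 0], "dr": [0.008, 0.0111, 0.032], "jaw": -1}
    - {"travel": [0.35, 0.5, 0], "dr": [0.008, 0.0111, 0.032], "jaw": -1}
    - {"travel": [0.35, 0.5, 0], "dr": [0.008, 0.0111, 0.032], "jaw": -1}
    - {"travel": [0.35, 0.5, 0], "dr": [0.008, 0.0111, 0.032], "jaw": -1}
    - {"travel": [0.35, 0.5, 0], "dr": [0.008, 0.0111, 0.032], "jaw": -1}
    - {"travel": [0.35, 0.5, 0], "dr": [0.008, 0.0111, 0.032], "jaw": 1}
    - {"travel": [0.35, 0.5, 0], "dr": [0.008, 0.0111, 0.032], "jaw": 1}

```text
time: 19.27
position: [624.7, 122.0, 302.2]
eef_rot: [2.929, 0.257, 1.399]
force: [-0.1, -0.1, -0.1]
width: 23.3
finger_force: 0.0
```

```bash
python3 -c "
from mag import *
goal(*boomT(128.3,300))"
```

```text
t 19.27 q [-0.147  0.308 -0.369  1.56   0.458  1.31  -0.767] p [624.689 121.976 302.245] w 23.3 F [-0.062 -0.095 -0.134] ff 0.0
[[ 0.166  0.972  0.165]
 [ 0.953 -0.115 -0.281]
 [-0.254  0.204 -0.945]]
travel [ 2.829  4.337 -0.09 ] dr [0.064 0.088 0.256]
```

>>> send_rows:
  moves:
    - {"travel": [0.36, 0.55, 0], "dr": [0.008, 0.011, 0.032], "jaw": 1}
    - {"travel": [0.36, 0.55, 0], "dr": [0.008, 0.011, 0.032], "jaw": 1}
    - {"travel": [0.36, 0.55, 0], "dr": [0.008, 0.011, 0.032], "jaw": 1}
    - {"travel": [0.36, 0.55, 0], "dr": [0.008, 0.011, 0.032], "jaw": 1}
    - {"travel": [0.36, 0.55, 0], "dr": [0.008, 0.011, 0.032], "jaw": 1}
    - {"travel": [0.36, 0.55, 0], "dr": [0.008, 0.011, 0.032], "jaw": 1}
    - {"travel": [0.34, 0.54, 0], "dr": [0.008, 0.011, 0.032], "jaw": 1}
    - {"travel": [0.34, 0.5, 0], "dr": [0.008, 0.011, 0.032], "jaw": 1}

```text
time: 19.93
position: [696.2, 230.2, 302.0]
eef_rot: [-3.14, -0.002, 2.237]
force: [0.3, 1.3, 0.8]
width: 85.9
finger_force: 0.0
```

>>> send_rows:
  moves:
    - {"travel": [0, 0, -0.3], "dr": [0, 0, 0], "jaw": 1}
    - {"travel": [0, 0, -0.6], "dr": [0, 0, 0], "jaw": 1}
    - {"travel": [0, 0, 0], "dr": [0, 0, 0], "jaw": 1}
    - {"travel": [0, 0, 0], "dr": [0, 0, 0], "jaw": 1}
    - {"travel": [0, 0, 0], "dr": [0, 0, 0], "jaw": 1}
    - {"travel": [0, 0, 0], "dr": [0, 0, 0], "jaw": 1}
    - {"travel": [0, 0, 0], "dr": [0, 0, 0], "jaw": 1}
    - {"travel": [0, 0, 0], "dr": [0, 0, 0], "jaw": 1}

```text
time: 20.6
position: [696.0, 231.7, 282.3]
eef_rot: [3.139, 0.001, 2.234]
force: [0.1, -0.2, -0.7]
width: 85.4
finger_force: 0.0
```

```bash
python3 -c "
from mag import *
goal(*boomT(128.3,181))
f=grab_frame('wrist');im=f['color'];save('w3.png',im)
h=cv2.cvtColor(im,cv2.COLOR_RGB2HSV)
for r in (85,105,125): print(r,np.array(proj(f,S0+r*bd(128.3)+[0,0,200])))
u,v=np.array(proj(f,S0+105*bd(128.3)+[0,0,200])).astype(int)
for dv in (-15,0,15): print(im[v+dv,max(0,u-45):u+46:3].mean(1).astype(int))
"
```

```text
t 20.6 q [-0.048  0.571 -0.554  1.219  0.292  1.426  0.092] p [696.036 231.693 282.34 ] w 85.4 F [ 0.122 -0.184 -0.694] ff 0.0
[[-0.615  0.788  0.003]
 [ 0.788  0.615  0.001]
 [-0.001  0.003 -1.   ]]
travel [-0.025 -0.052 -4.054] dr [-0.     0.001  0.002]
85 [256.617 219.248]
105 [256.405 195.905]
125 [256.182 171.332]
[ 89  81  81  80  72  77  80  76  79  79  77  81  79  93 192 215 219 212
 153  78  80  76  76  77  75  82  80  76  75  78  70]
[ 71  73  77  81  69  71  55  83  85  87  86  86  92  88 187 214 217 212
 152  88  89  89  90  91  87  87  66  64  68  75  77]
[ 71  69  66  59  82  85  86  87  84  90  84  93  85  87 178 214 212 215
 156  83  91  90  91  87  83  86  88  89  87  76  77]
```

The boom runs within about 2 px of the predicted line, so I'll descend and close.

>>> send_rows:
  moves:
    - {"travel": [0, 0, -0.6], "dr": [0, 0, 0], "jaw": 1}
    - {"travel": [0, 0, -0.7], "dr": [0, 0, 0], "jaw": 1}
    - {"travel": [0, 0, -0.7], "dr": [0, 0, 0], "jaw": 1}
    - {"travel": [0, 0, -0.7], "dr": [0, 0, 0], "jaw": 1}
    - {"travel": [0, 0, -0.7], "dr": [0, 0, 0], "jaw": 0.4}
    - {"travel": [0, -0.04, -0.6], "dr": [0, 0, 0], "jaw": 0}
    - {"travel": [0, 0, 0], "dr": [0, 0, 0], "jaw": -0.3}
    - {"travel": [0, 0, 0], "dr": [0, 0, 0], "jaw": -0.5}
  force: 40

```text
time: 21.32
position: [695.7, 230.3, 180.9]
eef_rot: [3.141, -0.0, 2.234]
force: [-1.4, -0.0, 0.0]
width: 38.7
finger_force: 0.0
```

>>> send_rows:
  moves:
    - {"travel": [0, 0, 0], "dr": [0, 0, 0], "jaw": -0.7}
    - {"travel": [0, 0, 0], "dr": [0, 0, 0], "jaw": -1}
    - {"travel": [0, 0, 0], "dr": [0, 0, 0], "jaw": -1}
    - {"travel": [0, 0, 0], "dr": [0, 0, 0], "jaw": -1}
    - {"travel": [0, 0, 0], "dr": [0, 0, 0], "jaw": -1}
    - {"travel": [0, 0, 0], "dr": [0, 0, 0], "jaw": -1}
    - {"travel": [0, 0, 0], "dr": [0, 0, 0], "jaw": -1}
    - {"travel": [0, 0, 0], "dr": [0, 0, 0], "jaw": -1}

```text
time: 21.98
position: [696.7, 231.1, 183.3]
eef_rot: [3.137, 0.001, 2.234]
force: [-0.6, 0.2, 7.0]
width: 10.8
finger_force: 39.2
```

```bash
python3 -c "
from mag import *
goal(*boomT(128.3,181))
acc=boomT(128.3)[0].copy();A=np.linspace(128.3,174.4,17)
for d in A[1:]:
    dd=((boomT(d)[0]-acc)/25).round(2);acc+=dd*25;print(round(d,1),dd.tolist())
print((A[1]-A[0])/180)"
```

```text
t 21.98 q [-0.042  0.627 -0.54   1.349  0.324  1.247  0.064] p [696.684 231.139 183.268] w 10.8 F [-0.64   0.169  6.983] ff 39.23133373260498
[[-0.616  0.788  0.004]
 [ 0.788  0.616  0.002]
 [-0.001  0.005 -1.   ]]
travel [-0.05  -0.03  -0.091] dr [-0.001  0.001  0.002]
131.2 [-0.16, -0.14, 0.0]
134.1 [-0.16, -0.14, 0.0]
136.9 [-0.15, -0.15, 0.0]
139.8 [-0.14, -0.16, 0.0]
142.7 [-0.13, -0.16, 0.0]
145.6 [-0.12, -0.17, 0.0]
148.5 [-0.12, -0.18, 0.0]
151.4 [-0.1, -0.18, 0.0]
154.2 [-0.1, -0.19, 0.0]
157.1 [-0.09, -0.19, 0.0]
160.0 [-0.07, -0.2, 0.0]
162.9 [-0.07, -0.2, 0.0]
165.8 [-0.06, -0.2, 0.0]
168.6 [-0.04, -0.21, 0.0]
171.5 [-0.04, -0.21, 0.0]
174.4 [-0.03, -0.21, 0.0]
0.016006944444444414
```

>>> send_rows:
  moves:
    - {"travel": [-0.16, -0.14, 0], "dr": [0, 0, 0.016], "jaw": -1}
    - {"travel": [-0.16, -0.14, 0], "dr": [0, 0, 0.016], "jaw": -1}
    - {"travel": [-0.15, -0.15, 0], "dr": [0, 0, 0.016], "jaw": -1}
    - {"travel": [-0.14, -0.16, 0], "dr": [0, 0, 0.016], "jaw": -1}
    - {"travel": [-0.13, -0.16, 0], "dr": [0, 0, 0.016], "jaw": -1}
    - {"travel": [-0.12, -0.17, 0], "dr": [0, 0, 0.016], "jaw": -1}
    - {"travel": [-0.12, -0.18, 0], "dr": [0, 0, 0.016], "jaw": -1}
    - {"travel": [-0.1, -0.18, 0], "dr": [0, 0, 0.016], "jaw": -1}

```text
time: 22.65
position: [670.5, 200.1, 183.3]
eef_rot: [3.134, 0.003, 2.638]
force: [1.6, 1.5, 4.8]
width: 10.1
finger_force: 39.2
```

>>> send_rows:
  moves:
    - {"travel": [-0.1, -0.19, 0], "dr": [0, 0, 0.016], "jaw": -1}
    - {"travel": [-0.09, -0.19, 0], "dr": [0, 0, 0.016], "jaw": -1}
    - {"travel": [-0.07, -0.2, 0], "dr": [0, 0, 0.016], "jaw": -1}
    - {"travel": [-0.07, -0.2, 0], "dr": [0, 0, 0.016], "jaw": -1}
    - {"travel": [-0.06, -0.2, 0], "dr": [0, 0, 0.016], "jaw": -1}
    - {"travel": [-0.04, -0.21, 0], "dr": [0, 0, 0.016], "jaw": -1}
    - {"travel": [-0.04, -0.21, 0], "dr": [0, 0, 0.016], "jaw": -1}
    - {"travel": [-0.03, -0.21, 0], "dr": [0, 0, 0.016], "jaw": -1}

```text
time: 23.32
position: [657.9, 160.2, 183.3]
eef_rot: [3.136, 0.005, 3.041]
force: [2.1, 2.4, 3.6]
width: 10.4
finger_force: 39.2
```

```bash
cat > lens.py <<'E'
from mag import *
def look():
    fs={n:grab_frame(n) for n in('top','scene')};pickle.dump(fs,open('f2.pkl','wb'));return fs
E
python3 -c "
from lens import *
goal(*boomT(174.4,181))
f=look()['top'];im=f['color'];save('top3.png',im)
for n,p in dict(lens=S0+200*bd(174.4)+[0,0,200],dish=[568,167,50],boom=S0+60*bd(174.4)+[0,0,200]).items(): print(n,proj(f,p))
g=cv2.cvtColor(im,cv2.COLOR_RGB2GRAY);
print(g[150:240:2,150:230:2])" | cut -c1-400
```

```text
t 23.32 q [ 0.193  0.566 -0.727  1.509  0.388  1.208  0.878] p [657.945 160.198 183.271] w 10.4 F [2.057 2.418 3.605] ff 39.16378855705261
[[-0.995  0.1    0.005]
 [ 0.101  0.995  0.006]
 [-0.005  0.006 -1.   ]]
travel [-0.078 -0.078 -0.091] dr [-0.002  0.002  0.001]
lens [np.float64(177.69633852692186), np.float64(196.10002729178913)]
dish [np.float64(186.14011203017526), np.float64(198.09893117092298)]
boom [np.float64(182.7782204487901), np.float64(143.43255347189557)]
[[144 139 139 ...  76  77  75]
 [121 137 137 ...  72  72  72]
 [136 132 136 ...  73  73  72]
 ...
 [ 77  77  78 ... 133 131 127]
 [ 77  77  77 ... 135 132 130]
 [ 80  82  81 ... 135 133 131]]
```

>>> send_rows:
  moves:
    - {"travel": [-0.04, -0.05, 0], "dr": [0, 0, 0], "jaw": -1}
    - {"travel": [-0.04, -0.05, 0], "dr": [0, 0, 0], "jaw": -1}
    - {"travel": [0, 0, 0], "dr": [0, 0, 0], "jaw": -1}
    - {"travel": [0, 0, 0], "dr": [0, 0, 0], "jaw": -1}
    - {"travel": [0, 0, 0], "dr": [0, 0, 0], "jaw": -0.6}
    - {"travel": [0, 0, 0], "dr": [0, 0, 0], "jaw": -0.2}
    - {"travel": [0, 0, 0], "dr": [0, 0, 0], "jaw": 0.3}
    - {"travel": [0, 0, 0], "dr": [0, 0, 0], "jaw": 0.3}

```text
time: 24.08
position: [653.8, 155.3, 180.6]
eef_rot: [3.141, -0.001, 3.038]
force: [0.1, 0.2, -0.0]
width: 52.6
finger_force: 0.0
```

>>> send_rows:
  moves:
    - {"travel": [0, 0, 0.5], "dr": [0, 0, 0], "jaw": 0.3}
    - {"travel": [0, 0, 0.7], "dr": [0, 0, 0], "jaw": 0.3}
    - {"travel": [0, 0, 0.8], "dr": [0, 0, 0], "jaw": 0.3}
    - {"travel": [0, 0, 0.8], "dr": [0, 0, 0], "jaw": 0.3}
    - {"travel": [0, 0, 0.8], "dr": [0, 0, 0], "jaw": 0.3}
    - {"travel": [0, 0.5, 0.8], "dr": [0, 0, 0], "jaw": -1}
    - {"travel": [0, 0.9, 0.3], "dr": [0, 0, 0], "jaw": -1}
    - {"travel": [0, 0.9, 0], "dr": [0, 0, 0], "jaw": -1}

```text
time: 24.75
position: [655.9, 213.4, 303.0]
eef_rot: [3.138, 0.005, 3.035]
force: [-0.3, 0.7, -0.7]
width: 20.0
finger_force: 0.0
```

>>> send_rows:
  moves:
    - {"travel": [0, 1, 0], "dr": [0, 0, 0], "jaw": -1}
    - {"travel": [0, 1, 0], "dr": [0, 0, 0], "jaw": -1}
    - {"travel": [0, 1, 0], "dr": [0, 0, 0], "jaw": -1}
    - {"travel": [0, 1, 0], "dr": [0, 0, 0], "jaw": -1}
    - {"travel": [0, 1, 0], "dr": [0, 0, 0], "jaw": -1}
    - {"travel": [0, 0, 0], "dr": [0, 0, 0], "jaw": -1}
    - {"travel": [0, 0, 0], "dr": [0, 0, 0], "jaw": -1}
    - {"travel": [0, 0, 0], "dr": [0, 0, 0], "jaw": -1}

```text
time: 25.42
position: [654.7, 337.7, 299.4]
eef_rot: [3.141, 0.001, 3.038]
force: [0.1, -1.1, 0.2]
width: -0.3
finger_force: 0.0
```

Run:
```python
from lens import *
st()
fs=look();f=fs['top'];im=f['color']
d=cv2.absdiff(im,pickle.load(open('f0.pkl','rb'))['top']['color']).max(2)
h=cv2.cvtColor(im,cv2.COLOR_RGB2HSV)
w=((h[...,1]<40)&(h[...,2]>120)).astype(np.uint8)
s=np.zeros_like(w);s[140:235,140:225]=w[140:235,140:225]
cs,_=cv2.findContours(s,cv2.RETR_EXTERNAL,cv2.CHAIN_APPROX_NONE)
for c in cs:
    if cv2.contourArea(c)>30: print(cv2.boundingRect(c),cv2.contourArea(c),cv2.minEnclosingCircle(c))
for r in range(142,232,3): print(r,''.join('#' if w[r,c] else '.' for c in range(145,225)))
```

```text
t 25.42 q [-0.108  0.612 -0.748  1.177  0.402  1.495  0.678] p [654.724 337.675 299.388] w -0.3 F [ 0.072 -1.064  0.208] ff 0.0
[[-0.995  0.104  0.001]
 [ 0.104  0.995  0.001]
 [-0.001  0.001 -1.   ]]
(140, 206, 30, 29) 421.0 ((154.5, 220.0), 20.155742645263672)
(156, 171, 56, 54) 2207.5 ((183.40794372558594, 197.21548461914062), 28.19198226928711)
(179, 140, 6, 27) 85.0 ((181.5, 153.0), 13.238302230834961)
142 ....................................####........................................
145 ...................................#####........................................
148 ...................................####.........................................
151 ...................................####.........................................
154 ...................................####.........................................
157 ..................................#####.........................................
160 ..................................####..........................................
163 ..................................####..........................................
166 .....
[... 1160 characters left out ...]
######..............
208 ...............##################################################...............
211 ##...............###############################################................
214 #####................#########################################..................
217 ########................###################################.....................
220 ###########.................###########################.........................
223 ##############....................#############.#...............................
226 #################...............................................................
229 ####################............................................................
```

```bash
cat >> lens.py <<'E'
def bearing(f):
    g=cv2.cvtColor(f['color'],cv2.COLOR_RGB2GRAY).astype(float);pts=[]
    for v in range(134,167):
        a=np.clip(g[v,172:194]-100,0,None)
        if a.sum()>150: pts.append(ray(f,172+(a*np.arange(22)).sum()/a.sum(),v,200)[:2])
    pts=np.array(pts);l=cv2.fitLine(pts.astype(np.float32),cv2.DIST_HUBER,0,.01,.01).ravel()
    a=np.degrees(np.arctan2(l[1],l[0]))%180;m=pts.mean(0)
    return len(pts),a,m,np.degrees(np.arctan2(*(m-S0[:2])[::-1])),np.hypot(*(m-S0[:2]))
E
python3 - <<'E'
from lens import *
fs=pickle.load(open('f2.pkl','rb'));f=fs['top'];print(bearing(f))
f0=pickle.load(open('f0.pkl','rb'))
im=f['color'];h=cv2.cvtColor(im,cv2.COLOR_RGB2HSV)
# dish recheck via scene: base frame dish rim at z=50 in scene f0
for k,ff in (('f0',f0['scene']),('f2',fs['scene'])):
    hh=cv2.cvtColor(ff['color'],cv2.COLOR_RGB2HSV);w=((hh[...,1]<45)&(hh[...,2]>110)).astype(np.uint8);s=np.zeros_like(w);s[150:215,245:310]=w[150:215,245:310]
    c=max(cv2.findContours(s,0,cv2.CHAIN_APPROX_NONE)[0],key=cv2.contourArea);print(k,cv2.boundingRect(c))
q=np.array([proj(f0['scene'],[568+r*np.cos(a),167+r*np.sin(a),z]) for a in np.linspace(0,6.28,90) for r,z in((75,50),)]);print(q.min(0),q.max(0))
E
```

```text
(33, np.float32(175.1789), array([683.326, 157.082]), np.float64(173.2883691745949), np.float64(77.70602694790242))
f0 (255, 174, 46, 31)
f2 (255, 174, 46, 31)
[254.176 173.626] [301.144 200.774]
```

>>> send_rows:
  moves:
    - {"travel": [-0.45, -0.64, -0.1], "dr": [0, 0, 0], "jaw": -1}
    - {"travel": [-0.45, -0.64, -0.1], "dr": [0, 0, 0], "jaw": -1}
    - {"travel": [-0.45, -0.64, -0.2], "dr": [0, 0, 0], "jaw": -1}
    - {"travel": [-0.45, -0.64, -0.2], "dr": [0, 0, 0], "jaw": -1}
    - {"travel": [-0.45, -0.64, -0.2], "dr": [0, 0, 0], "jaw": -1}
    - {"travel": [-0.45, -0.64, -0.2], "dr": [0, 0, 0], "jaw": -1}
    - {"travel": [-0.45, -0.64, -0.2], "dr": [0, 0, 0], "jaw": -1}
    - {"travel": [-0.45, -0.64, 0], "dr": [0, 0, 0], "jaw": -1}
  force: 60

```text
time: 26.18
position: [563.7, 207.5, 268.1]
eef_rot: [3.141, -0.001, 3.036]
force: [0.7, -1.7, -0.2]
width: -0.2
finger_force: 0.0
```

>>> send_rows:
  moves:
    - {"travel": [0, 0, 0], "dr": [0, 0, 0], "jaw": -1}
    - {"travel": [0, 0, -0.2], "dr": [0, 0, 0], "jaw": -1}
    - {"travel": [0, 0, -0.2], "dr": [0, 0, 0], "jaw": -1}
    - {"travel": [0, 0, -0.2], "dr": [0, 0, 0], "jaw": -1}
    - {"travel": [0, 0, -0.2], "dr": [0, 0, 0], "jaw": -1}
    - {"travel": [0, 0, -0.2], "dr": [0, 0, 0], "jaw": -1}
    - {"travel": [0, 0, 0], "dr": [0, 0, 0], "jaw": -1}
    - {"travel": [0, 0, 0], "dr": [0, 0, 0], "jaw": -1}

```text
time: 26.85
position: [564.2, 210.7, 243.3]
eef_rot: [3.14, -0.001, 3.039]
force: [0.5, -0.7, -0.2]
width: 0.2
finger_force: 0.0
```

```bash
python3 -c "
from lens import *
goal([565.6,209.3,208],boomT(174.4)[1])"
```

```text
t 26.85 q [ 0.176  0.39  -0.792  1.624  0.288  1.249  0.798] p [564.233 210.664 243.28 ] w 0.2 F [ 0.525 -0.73  -0.219] ff 0.0
[[-0.995  0.103 -0.001]
 [ 0.103  0.995  0.002]
 [ 0.001  0.002 -1.   ]]
travel [ 0.055 -0.055 -1.411] dr [-0.001 -0.     0.002]
```

>>> send_rows:
  moves:
    - {"travel": [0, 0, -0.2], "dr": [0, 0, 0], "jaw": -1}
    - {"travel": [0, 0, -0.2], "dr": [0, 0, 0], "jaw": -1}
    - {"travel": [0, 0, -0.2], "dr": [0, 0, 0], "jaw": -1}
    - {"travel": [0, 0, -0.2], "dr": [0, 0, 0], "jaw": -1}
    - {"travel": [0, 0, -0.1], "dr": [0, 0, 0], "jaw": -1}
    - {"travel": [0, 0, -0.1], "dr": [0, 0, 0], "jaw": -1}
    - {"travel": [0, 0, -0.1], "dr": [0, 0, 0], "jaw": -1}
    - {"travel": [0, 0, -0.1], "dr": [0, 0, 0], "jaw": -1}

```text
time: 27.52
position: [564.4, 210.9, 214.0]
eef_rot: [3.139, 0.0, 3.039]
force: [-1.6, 1.3, 2.8]
width: 0.1
finger_force: 1.5
```

>>> send_rows:
  moves:
    - {"travel": [0, 0, -0.05], "dr": [0, 0, 0], "jaw": -1}
    - {"travel": [0, 0, -0.05], "dr": [0, 0, 0], "jaw": -1}
    - {"travel": [0, 0, -0.05], "dr": [0, 0, 0], "jaw": -1}
    - {"travel": [0, 0, -0.05], "dr": [0, 0, 0], "jaw": -1}
    - {"travel": [0, 0, 0], "dr": [0, 0, 0], "jaw": -1}
    - {"travel": [0, 0, 0], "dr": [0, 0, 0], "jaw": -1}
    - {"travel": [0, 0, 0], "dr": [0, 0, 0], "jaw": -1}
    - {"travel": [0, 0, 0], "dr": [0, 0, 0], "jaw": -1}

```text
time: 28.18
position: [564.7, 209.7, 208.7]
eef_rot: [3.141, 0.0, 3.038]
force: [0.2, -0.5, 0.9]
width: -0.1
finger_force: 0.4
```

```bash
python3 -c "
from lens import *
st()"
```

```text
t 28.18 q [ 0.167  0.418 -0.781  1.667  0.313  1.185  0.777] p [564.682 209.664 208.699] w -0.1 F [ 0.183 -0.45   0.873] ff 0.4094486217945814
[[-0.995  0.104  0.001]
 [ 0.104  0.995  0.001]
 [-0.     0.001 -1.   ]]
```

>>> send_rows:
  moves:
    - {"travel": [0, 0, 0.3], "dr": [0, 0, 0], "jaw": -1}
    - {"travel": [0, 0, 0.8], "dr": [0, 0, 0], "jaw": -1}
    - {"travel": [0, 0, 0.9], "dr": [0, 0, 0], "jaw": -1}
    - {"travel": [0, 0.9, 0.9], "dr": [0, 0, 0], "jaw": -1}
    - {"travel": [0, 1, 0.2], "dr": [0, 0, 0], "jaw": -1}
    - {"travel": [0, 1, 0], "dr": [0, 0, 0], "jaw": -1}
    - {"travel": [0, 1, 0], "dr": [0, 0, 0], "jaw": -1}
    - {"travel": [0, 1, 0], "dr": [0, 0, 0], "jaw": -1}

```text
time: 28.85
position: [564.9, 333.1, 287.0]
eef_rot: [3.141, 0.001, 3.037]
force: [-0.8, -0.4, -0.5]
width: 0.0
finger_force: 0.0
```

```bash
cat >> lens.py <<'E'
def outline(f,L,b,t,r=58,h=8):
    n=np.array([-b[1],b[0],0]);e=np.cos(t)*n-np.sin(t)*np.array([0,0,1.]);nn=np.cross(b,e)
    q=np.array([proj(f,L+r*(np.cos(x)*b+np.sin(x)*e)+s*h*nn) for x in np.linspace(0,2*np.pi,181) for s in(-1,1)]);return np.r_[q.min(0),q.max(0)].round(1)
def show(f,box):
    u0,v0,u1,v1=box;h=cv2.cvtColor(f['color'],cv2.COLOR_RGB2GRAY)
    for v in range(v0,v1): print(v,''.join('.:-=+*#%@'[min(8,int(x)//29)] for x in h[v,u0:u1]))
E
python3 - <<'E'
from lens import *
fs=look();T_,S=fs['top'],fs['scene'];print(bearing(T_))
b=bd(174.4);L=S0+200*b+[0,0,200]
for t in(-.2,-.1,0,.1,.2): print(t,'top',outline(T_,L,b,t),'scene',outline(S,L,b,t))
show(T_,(148,165,222,230));print('scene',300);show(S,(240,110,330,180))
E
```

```text
(33, np.float32(177.22542), array([683.279, 154.394]), np.float64(175.2669015702716), np.float64(77.48480436518786))
-0.2 top [155.6 173.7 199.9 218.5] scene [257.6 136.1 296.5 155.5]
-0.1 top [155.1 173.7 200.2 218.5] scene [257.7 134.9 296.5 156.7]
0 top [154.9 173.7 200.2 218.4] scene [257.8 133.7 296.4 158. ]
0.1 top [154.8 173.7 200.1 218.4] scene [257.7 132.5 296.3 159.2]
0.2 top [155.  173.7 200.2 218.4] scene [257.7 131.3 296.4 160.4]
165 ----------======-=============-=*###+=================-==-----=-----------
166 ------=-========================*%##+=======================-=------------
167 --------------=-=--==-========---===--=====-===========-------------------
168 -------------------------------::--:::--=---=-----------------------------
169 -------------------------------::--:::------------------------------------
170 -------------------------------:---:::------------------------------------
171 --------------------------------++=--:------------------------------------
172 -------------------------------=##**--====--------------------------------
173 -----------------
[... 10441 characters left out ...]
-----------------------------------
173 ------------------------------------------------------------------------------------------
174 -----------------------------=*##%@@@@@@@%#*+=--------------------------------------------
175 -------------------------=*%@@%###%%%%%%%##%@@%#+=----------------------------------------
176 -----------------------+@@%##%%%%%%%%%%%%%%%%%%%@@#=--------------------------------------
177 ---------------------+@@%###%%%%%%%%%%%%%%%%%%%%%%%@#=------------------------------------
178 -------------------+@@####%%%%%%%%%%%%%%%%%%%%%%%%%#%@#=----------------------------------
179 ------------------+%%####%%%%%%%%%%%%%%%%%%%%%%%%%%%%%@@*---------------------------------
```

The lens is level: its height in the scene view is about 24.6 px, against 24.3 px expected for a level lens. Pressing nudged the swivel by about 2°, so the lens now sits about 7 mm off towards −y. I'll regrip the boom to recentre it.

>>> send_rows:
  moves:
    - {"travel": [0.45, -0.87, 0.1], "dr": [0, 0, 0], "jaw": -1}
    - {"travel": [0.45, -0.87, 0.1], "dr": [0, 0, 0], "jaw": -1}
    - {"travel": [0.45, -0.87, 0.1], "dr": [0, 0, 0], "jaw": -1}
    - {"travel": [0.45, -0.87, 0.1], "dr": [0, 0, 0], "jaw": -1}
    - {"travel": [0.46, -0.87, 0.1], "dr": [0, 0, 0], "jaw": 0.5}
    - {"travel": [0.46, -0.87, 0], "dr": [0, 0, 0], "jaw": 0.5}
    - {"travel": [0.46, -0.87, 0], "dr": [0, 0, 0], "jaw": 0.5}
    - {"travel": [0.46, -0.87, 0], "dr": [0, 0, 0], "jaw": 0.5}
  force: 40

```text
time: 29.62
position: [656.1, 155.8, 299.2]
eef_rot: [3.141, 0.001, 3.037]
force: [0.4, -0.6, -0.2]
width: 48.1
finger_force: 0.0
```

>>> send_rows:
  moves:
    - {"travel": [0, 0, 0], "dr": [0, 0, 0], "jaw": 0.5}
    - {"travel": [0, 0, 0], "dr": [0, 0, 0], "jaw": 0.5}
    - {"travel": [0, 0, 0], "dr": [0, 0, 0], "jaw": 0.5}
    - {"travel": [0, 0, -0.3], "dr": [0, 0, 0], "jaw": 0.5}
    - {"travel": [0, 0, -0.5], "dr": [0, 0, 0], "jaw": 0.5}
    - {"travel": [0, 0, 0], "dr": [0, 0, 0], "jaw": 0.5}
    - {"travel": [0, 0, 0], "dr": [0, 0, 0], "jaw": 0.5}
    - {"travel": [0, 0, 0], "dr": [0, 0, 0], "jaw": 0.5}

```text
time: 30.28
position: [655.1, 159.3, 278.5]
eef_rot: [3.14, -0.0, 3.039]
force: [-0.6, -0.6, -1.0]
width: 64.3
finger_force: 0.0
```

```bash
python3 -c "
from lens import *
goal(*boomT(173.9,181))"
```

```text
t 30.28 q [ 0.204  0.5   -0.757  1.391  0.34   1.383  0.914] p [655.11  159.263 278.547] w 64.3 F [-0.561 -0.631 -1.044] ff 0.0
[[-0.995  0.102 -0.   ]
 [ 0.102  0.995  0.002]
 [ 0.     0.002 -1.   ]]
travel [ 0.039 -0.004 -3.902] dr [-0.001 -0.    -0.001]
```

>>> send_rows:
  moves:
    - {"travel": [0, 0, -0.6], "dr": [0, 0, 0], "jaw": 0.5}
    - {"travel": [0, 0, -0.7], "dr": [0, 0, 0], "jaw": 0.5}
    - {"travel": [0, 0, -0.7], "dr": [0, 0, 0], "jaw": 0.5}
    - {"travel": [0, 0, -0.7], "dr": [0, 0, 0], "jaw": 0.5}
    - {"travel": [0, 0, -0.7], "dr": [0, 0, 0], "jaw": 0.5}
    - {"travel": [0, 0, -0.5], "dr": [0, 0, 0], "jaw": 0}
    - {"travel": [0, 0, 0], "dr": [0, 0, 0], "jaw": -0.3}
    - {"travel": [0, 0, 0], "dr": [0, 0, 0], "jaw": -0.5}

```text
time: 30.95
position: [655.4, 158.9, 181.3]
eef_rot: [3.14, -0.0, 3.038]
force: [-0.9, 0.0, -0.1]
width: 28.0
finger_force: 0.0
```

>>> send_rows:
  moves:
    - {"travel": [0, 0, 0], "dr": [0, 0, 0], "jaw": -0.7}
    - {"travel": [0, 0, 0], "dr": [0, 0, 0], "jaw": -1}
    - {"travel": [0, 0, 0], "dr": [0, 0, 0], "jaw": -1}
    - {"travel": [0, 0, 0], "dr": [0, 0, 0], "jaw": -1}
    - {"travel": [0, 0, 0], "dr": [0, 0, 0], "jaw": -1}
    - {"travel": [0, 0, 0], "dr": [0, 0, 0], "jaw": -1}
    - {"travel": [0, 0, 0], "dr": [0, 0, 0], "jaw": -1}
    - {"travel": [0, 0, 0], "dr": [0, 0, 0], "jaw": -1}

```text
time: 31.62
position: [655.7, 159.0, 182.5]
eef_rot: [3.14, 0.001, 3.038]
force: [-1.7, -1.6, 5.3]
width: 10.6
finger_force: 39.1
```

Run:
```python
from lens import *
st();fs=look();f=fs['top'];g=cv2.cvtColor(f['color'],cv2.COLOR_RGB2GRAY)
for r in range(190,202,3): print(r,g[r,150:165],g[r,196:210])
print(proj(f,[562,167,200]))
```

```text
t 31.62 q [ 0.197  0.566 -0.732  1.513  0.392  1.212  0.872] p [655.748 158.959 182.499] w 10.6 F [-1.681 -1.61   5.336] ff 39.135239124298096
[[-0.995  0.103  0.002]
 [ 0.103  0.995  0.002]
 [-0.001  0.002 -1.   ]]
190 [ 80  81  82  78  73 114 219 218 215 203 165 179 192 213 197] [133 132 131 129 128 126 125 122 121 118 117 113 110 107]
193 [ 83  84  83  79  80 134 221 218 214 142 179 193 213 194 195] [135 135 133 133 130 129 127 126 126 122 120 119 117 114]
196 [ 83  84  83  79  88 150 196 201 199 135 182 207 205 196 196] [137 136 135 134 133 132 131 130 128 127 124 122 120 118]
199 [ 84  85  86  83  75 114 221 219 212 153 183 208 199 194 196] [139 138 137 136 135 134 134 131 130 129 127 126 126 120]
[np.float64(177.89367036272677), np.float64(195.88856866654976)]
```

>>> send_rows:
  moves:
    - {"travel": [0, 0, 0], "dr": [0, 0, 0], "jaw": -0.7}
    - {"travel": [0, 0, 0], "dr": [0, 0, 0], "jaw": -0.4}
    - {"travel": [0, 0, 0], "dr": [0, 0, 0], "jaw": 0}
    - {"travel": [0, 0, 0], "dr": [0, 0, 0], "jaw": 0.4}
    - {"travel": [0, 0, 0], "dr": [0, 0, 0], "jaw": 0.5}
    - {"travel": [0, 0, 0.4], "dr": [0, 0, 0], "jaw": 0.5}
    - {"travel": [0, 0, 0.7], "dr": [0, 0, 0], "jaw": 0.5}
    - {"travel": [0, 0, 0.8], "dr": [0, 0, 0], "jaw": 0.5}

```text
time: 32.38
position: [654.9, 158.7, 228.9]
eef_rot: [3.14, -0.002, 3.038]
force: [0.2, -0.1, -0.3]
width: 64.0
finger_force: 0.0
```

>>> send_rows:
  moves:
    - {"travel": [0, 0, 0.8], "dr": [0, 0, 0], "jaw": 0.5}
    - {"travel": [0, 0, 0.8], "dr": [0, 0, 0], "jaw": 0.5}
    - {"travel": [0, 0, 0.8], "dr": [0, 0, 0], "jaw": 0.5}
    - {"travel": [0, 0.9, 0.8], "dr": [0, 0, 0], "jaw": 0.5}
    - {"travel": [0, 1, 0], "dr": [0, 0, 0], "jaw": 0.5}
    - {"travel": [0, 1, 0], "dr": [0, 0, 0], "jaw": 0.5}
    - {"travel": [0, 1, 0], "dr": [0, 0, 0], "jaw": 0.5}
    - {"travel": [0, 1, 0], "dr": [0, 0, 0], "jaw": 0.5}

```text
time: 33.05
position: [655.5, 282.6, 310.1]
eef_rot: [3.139, 0.001, 3.038]
force: [0.3, 0.2, -0.6]
width: 63.8
finger_force: 0.0
```

>>> send_rows:
  moves:
    - {"travel": [0, 1, 0], "dr": [0, 0, 0], "jaw": 0.5}
    - {"travel": [0, 1, 0], "dr": [0, 0, 0], "jaw": 0.5}
    - {"travel": [0, 1, 0], "dr": [0, 0, 0], "jaw": 0.5}
    - {"travel": [0, 0, 0], "dr": [0, 0, 0], "jaw": 0.5}
    - {"travel": [0, 0, 0], "dr": [0, 0, 0], "jaw": 0.5}
    - {"travel": [0, 0, 0], "dr": [0, 0, 0], "jaw": 0.5}
    - {"travel": [0, 0, 0], "dr": [0, 0, 0], "jaw": 0.5}
    - {"travel": [0, 0, 0], "dr": [0, 0, 0], "jaw": 0.5}

```text
time: 33.72
position: [656.3, 354.7, 309.3]
eef_rot: [3.14, 0.001, 3.036]
force: [0.2, -0.9, -0.4]
width: 64.0
finger_force: 0.0
```

Run:
```python
from lens import *
st();fs=look();f,S=fs['top'],fs['scene'];g=cv2.cvtColor(f['color'],cv2.COLOR_RGB2GRAY);print(bearing(f))
for r in range(190,202,3): print(r,g[r,150:162],g[r,194:208])
print('col178',g[168:180,172],g[210:222,172])
b=bd(174.1);L=S0+200*b+[0,0,200];print(outline(f,L,b,0),[(t,outline(S,L,b,t)) for t in(-.1,0,.1)])
gs=cv2.cvtColor(S['color'],cv2.COLOR_RGB2GRAY)
for u in (270,276,282): print(u,gs[128:142,u],gs[150:166,u])
print(gs[146,250:264],gs[146,288:304])
# cup/dish/jar/bottle unchanged vs start (scene & top)
f0=pickle.load(open('f0.pkl','rb'))
for n in('top','scene'):
    d=(cv2.absdiff(fs[n]['color'],f0[n]['color']).max(2)>40).astype(np.uint8);k,l,s,c=cv2.connectedComponentsWithStats(d)
    print(n,[tuple(x) for x in s[1:] if x[4]>8])
```

```text
t 33.72 q [-0.139  0.627 -0.751  1.13   0.412  1.526  0.66 ] p [656.296 354.686 309.296] w 64.0 F [ 0.192 -0.944 -0.44 ] ff 0.0
[[-0.994  0.105  0.001]
 [ 0.105  0.994  0.001]
 [-0.001  0.001 -1.   ]]
(33, np.float32(174.809), array([683.335, 157.586]), np.float64(172.9187060189889), np.float64(77.75779418143779))
190 [ 83  84  84  82  77 116 221 221 217 204 167 182] [183 180 214 218 217 165  86 135 207 205 199 196 192 186]
193 [ 86  86  86  84  84 137 223 221 216 144 182 194] [197 179 191 216 219 220  97  85 182 208 202 198 193 189]
196 [ 87  87  87  83  91 154 198 203 201 139 185 209] [181 181 181 216 218 214 144 212 212 208 203 199 194 190]
199 [ 89  89  88  85  80 117 223 221 215 155 186 210] [177 175 201 206 205 209 158 213 210 207 202 198 193 188]
col178 [ 84  79  80  78  73 104 216 220 216 193 199 202] [202 202 198 187 213 217 216 142 178 197 114  79]
[154.5 173.7 199.8 218.4] [(-0.1, array([257.9, 134.8, 296.7, 156.6])), (0, array([258. , 133.6, 296.6, 157.8])), (0.1, array([257.9, 132.3, 296.5, 159. ]))]
270 [ 78  77  77  77  76  75 146 251 229 191 236 236 228 222] [223 206 
[... 2375 characters left out ...]
t32(37), np.int32(40), np.int32(472)), (np.int32(258), np.int32(134), np.int32(74), np.int32(32), np.int32(862)), (np.int32(333), np.int32(155), np.int32(3), np.int32(4), np.int32(9)), (np.int32(268), np.int32(187), np.int32(20), np.int32(14), np.int32(191)), (np.int32(203), np.int32(227), np.int32(15), np.int32(13), np.int32(22)), (np.int32(230), np.int32(238), np.int32(12), np.int32(15), np.int32(38)), (np.int32(210), np.int32(247), np.int32(11), np.int32(11), np.int32(27)), (np.int32(225), np.int32(251), np.int32(7), np.int32(6), np.int32(32)), (np.int32(240), np.int32(255), np.int32(2), np.int32(13), np.int32(18)), (np.int32(211), np.int32(259), np.int32(17), np.int32(19), np.int32(37))]
```

```bash
python3 -c "
from bench import ctrl
print(ctrl.hand_in())"
```

```text
the job is handed in; nothing more can be done
None
```

I handed the job in at about 34 s: the seeds are in the dish with none seen on the table, the empty cup is upright on its cork mat, and the lens is level over the dish, about 6–7 mm off centre along the boom by my measurement, which swivelling can't correct; I didn't count all eight seeds, and no verdict came back.

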